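# Lock, load and release the sample carousel

### The arm

A 6-joint arm with a two-finger parallel gripper is mounted at the origin on the work surface. World frame = base frame: x ahead of the robot, y to its left, z up, the work surface at z = 0. Lengths are in mm, angles in rad, forces in N, time in s.
With the tool pointing down it reaches from about 300 to 775 mm from the base axis. Payload 14.6 kg.
Tool frame: the origin (TCP) lies at the very end of the fingers, on their centre line; the grasp point (between the pads) lies r.tcp_to_grasp behind it (r.tcp_to_grasp is the distance from the TCP to the grasp point, in mm); x points along the fingers, z is the direction in which the jaws open and shut, and the axes are right-handed (so a half turn about x gives the same grasp; the last joint's range is limited). The gripper opens to 94 mm and grips with 3 to 60 N. Pads are 16 mm wide; open, the fingers measure 119 mm over their backs; the gripper's body (75 mm by 177 mm) begins 78 mm behind the grasp point.
Start: joints at [-1.252, 0.3, 1.521, -0, 1.321, -0.067], TCP at [206.958, -509.566, 205.446] pointing down, gripper open.
Joint ranges: [-3.03, 3.03], [-0.79, 2.21], [0.23, 2.52], [-1.04, 4.18], [0, 3.07], [-2.55, 2.55]. Speed limits (rad/s): [2.22, 2.22, 2.57, 3.14, 3.14, 3.14].

### API

Orientations are given as a rotation vector (axis times angle).
In Python, from plant import r gives the robot as it stands.
- The arm moves only by the tool arm_command, never from a script. Its argument "targets" is a list that holds one entry, the list of rows, each a list of 7 numbers: the shift along the tool's x, y, z scaled (see below), then the turn, a rotation vector about the tool's x, y, z scaled (see below), then the opening, from 0 (shut) to 1 (fully open). A call has 1 to 12 rows; each row is the pose to reach, as a shift and turn from the pose commanded when the call began, along the tool's axes at that moment, turning the shorter way round; what a row does not reach only later rows make up. The controller multiplies each number of a shift by 0.3 m and each number of a turn by pi rad. A row lasts 1/10 s, in which the tool goes at most 50 mm and 8.59 degrees, less where a joint would pass 70% of its speed; a pose out of reach is approached as far as the arm can. A call with a number of a shift or a turn outside -1 to 1 is refused whole. A call with a gripper value outside its range is refused whole. The fingers move at their own pace and stop on an object; "newtons" is the grip in N (left out, the last holds). Time passes only in rows, so rows that repeat a pose let the fingers close. It gives the time, the measured TCP pose, the force and the opening at its end, in the units of the state.
- r.state(): the state, without advancing time (a new reading comes with each control period).
- r.camera(name): name is "side" or "top" or "wrist"; returns a dict with "image" (480x640x3 uint8, red, green, blue), "mtx" (3x3 intrinsics, pixels), "distortion" ([k1, k2, p1, p2, k3] as OpenCV has them; the pictures are not rectified), "view" (4x4, takes a point from world to camera coordinates); the wrist camera has in their place "hand_eye" (4x4, takes a point from camera to tool coordinates, whose origin is the TCP and whose axes are the tool frame's). Camera axes: x right, y up, looking along -z (the intrinsics and any distortion apply to the point x, -y, -z); pixel columns grow to the right and rows downward; lengths in mm; the calibration is good to about 2 mm. A picture is of the moment at which its call begins: read the wrist's pose just before it. There is no depth.
- r.hand_in(): hands the job in, once; it reports no verdict.
The state is a dict: "clock": time; "joints": joint angles; "qvel": joint speeds; "joint_torque": joint torques, N m; "tcp_pos": TCP position; "tool_rot": TCP orientation; "wrist_force": force on the tool from outside, world axes, zero at the start; "ft_torque": the same for the moment, N m; "width": opening from 0.0 (shut) to 1.0 (fully open).
Only numpy, scipy, OpenCV 4.12 (cv2) and the standard library are available. Lean on these libraries where they do the work, as an engineer would, in place of code of your own. Each camera call takes 0.05 s, during which the arm holds its last target.

### The job

Turn the sample carousel until the hole in its lug lines up with the hole in the base's lug, and push the lock pin down through both until its collar rests on the lug. With the carousel locked like that, put every adapter block that lies on the bench flat into its own station on the disc, the pocket of its length that shows as many dots as the block has wells. When all are in, pull the pin and put it back fully home in its stand; do not disturb the other things on the bench.

Things in the scene. Friction and masses are not known exactly. Their poses are not given: they have to be found in the camera images.
- carousel (a joint): angle of the carousel disc on its base, rad, anticlockwise positive seen from above, travel -0.4 to 1.7. It reads 0 when the hole in the disc's lug lies exactly over the hole in the base's lug. Starts between 0.4 and 1.4. The disc stays where it is left (friction about 0.08 N m).
- axis (a point): the carousel's vertical axis at the height of the disc's upper face (58 mm above the bench); x, y axes turn with the disc. The white disc is 324 mm across, 10 mm thick, with a steel hub (36 mm across, 28 mm high) in the middle. The teal base below it is fixed to the bench.
- knob_top (a point): centre of the top of the black upright turning knob on the disc, 128 mm from the axis, opposite the lug: a round post 23 mm across that stands 45 mm up from the disc's upper face (top 103 mm above the bench). Pinch or push it to turn the disc.
- lug_hole (a point): centre of the upper mouth of the hole (18.5 mm across, right through) in the aluminium lug that sticks out of the disc's rim; 185 mm from the axis, 58 mm above the bench; the lug is 10 mm thick and 46 mm wide.
- base_hole (a point): centre of the upper mouth of the hole (18.5 mm across, right through) in the dark steel lug of the fixed base; 185 mm from the axis, 45 mm above the bench; 12 mm thick, 70 mm wide, 3 mm below the disc's lug when that stands over it; open beneath down to the bench.
- pin: the lock pin: steel shank 15 mm across and 55 mm long with a 12 mm tapered tip, then a collar 28 mm across (55 to 60 mm above the tip), then a black round grip 22 mm across (60 to 95 mm above the tip); 120 g. Origin at the tip, z up along the pin. It starts upright in its stand, tip 5 mm above the bench.
- pin_shoulder (a point): the underside of the pin's collar, on its axis, 55 mm above the tip: it rests on the disc's lug when the pin is home.
- stand: grey block 60 x 60 x 60 mm, fixed to the bench, with a hole 18.5 mm across down through its centre in which the pin starts (collar resting on its top, 60 mm above the bench) and belongs at the end; origin under its centre, on the bench.
- block_2: aluminium adapter block 60 mm long (its x), 40 mm wide (y), 45 mm high, 180 to 330 g, with a row of 2 round wells on top (drawn only, solid). Origin at the centre of the underside. May be absent.
- block_3: aluminium adapter block 76 mm long (its x), 40 mm wide (y), 45 mm high, 180 to 330 g, with a row of 3 round wells on top (drawn only, solid). Origin at the centre of the underside. May be absent.
- block_4: aluminium adapter block 92 mm long (its x), 40 mm wide (y), 45 mm high, 180 to 330 g, with a row of 4 round wells on top (drawn only, solid). Origin at the centre of the underside. May be absent.
- block_5: aluminium adapter block 108 mm long (its x), 40 mm wide (y), 45 mm high, 180 to 330 g, with a row of 5 round wells on top (drawn only, solid). Origin at the centre of the underside. May be absent.
- station_2 (a point): centre of the floor of the station for the block with 2 wells, on the disc's upper face: a pocket 68 mm long (x of the disc) by 48 mm (y) inside a rim 10 mm high and 4 mm thick, 2 black dots in a row on its floor. Axes turn with the disc; the block may go in either way round.
- station_3 (a point): centre of the floor of the station for the block with 3 wells, on the disc's upper face: a pocket 84 mm long (x of the disc) by 48 mm (y) inside a rim 10 mm high and 4 mm thick, 3 black dots in a row on its floor. Axes turn with the disc; the block may go in either way round.
- station_4 (a point): centre of the floor of the station for the block with 4 wells, on the disc's upper face: a pocket 100 mm long (x of the disc) by 48 mm (y) inside a rim 10 mm high and 4 mm thick, 4 black dots in a row on its floor. Axes turn with the disc; the block may go in either way round.
- station_5 (a point): centre of the floor of the station for the block with 5 wells, on the disc's upper face: a pocket 116 mm long (x of the disc) by 48 mm (y) inside a rim 10 mm high and 4 mm thick, 5 black dots in a row on its floor. Axes turn with the disc; the block may go in either way round.
- beaker: bystander, not to be disturbed: white cup 70 mm across, 60 mm high.
- jar: bystander, not to be disturbed: amber jar 60 mm across, 75 mm high.
- tip_box: bystander, not to be disturbed: grey closed box 70 x 100 x 50 mm.
- driver: bystander, not to be disturbed: screwdriver lying on the bench.
- wash: bystander, not to be disturbed: white bottle 60 mm across, 140 mm high.
- spanner: bystander, not to be disturbed: steel spanner lying on the bench.
Things that resemble listed ones, but are neither listed nor needed, are in the scene too. What is shaped like the block_5 but red or turquoise is not meant.

How it is judged (in metres and radians):
On the way, in this order (a step that is already met when the one before it is completed fails the run):
1. the pin is home through the carousel's lug and the base's lug, let go (horizontal distance between pin_shoulder and lug_hole below 0.005 m and z of pin_shoulder in the frame of lug_hole below 0.005 m and horizontal distance between pin and base_hole below 0.006 m and z of pin in the frame of base_hole below -0.03 m and angle between pin's own z axis and vertical below 0.12 rad and contact force between pin and the fingers below 0.3 N), for 0.3 s.
2. after that, a first block is seated in its own station (((horizontal distance between block_2 and station_2 below 0.008 m and z of block_2 in the frame of station_2 below 0.004 m and angle between the x axis of block_2 and the x axis of station_2, either way round below 0.18 rad and angle between block_2's own z axis and vertical below 0.08 rad and linear speed of block_2 below 0.02 m/s and contact force between block_2 and the fingers below 0.3 N) or (horizontal distance between block_3 and station_3 below 0.008 m and z of block_3 in the frame of station_3 below 0.004 m and angle between the x axis of block_3 and the x axis of station_3, either way round below 0.18 rad and angle between block_3's own z axis and vertical below 0.08 rad and linear speed of block_3 below 0.02 m/s and contact force between block_3 and the fingers below 0.3 N) or (horizontal distance between block_4 and station_4 below 0.008 m and z of block_4 in the frame of station_4 below 0.004 m and angle between the x axis of block_4 and the x axis of station_4, either way round below 0.18 rad and angle between block_4's own z axis and vertical below 0.08 rad and linear speed of block_4 below 0.02 m/s and contact force between block_4 and the fingers below 0.3 N) or (horizontal distance between block_5 and station_5 below 0.008 m and z of block_5 in the frame of station_5 below 0.004 m and angle between the x axis of block_5 and the x axis of station_5, either way round below 0.18 rad and angle between block_5's own z axis and vertical below 0.08 rad and linear speed of block_5 below 0.02 m/s and contact force between block_5 and the fingers below 0.3 N))), for 0.2 s.
3. all the blocks are seated while the carousel is still pinned (horizontal distance between pin_shoulder and lug_hole below 0.005 m and z of pin_shoulder in the frame of lug_hole below 0.005 m and horizontal distance between pin and base_hole below 0.006 m and z of pin in the frame of base_hole below -0.03 m and angle between pin's own z axis and vertical below 0.12 rad and horizontal distance between block_2 and station_2 below 0.008 m and z of block_2 in the frame of station_2 below 0.004 m and angle between the x axis of block_2 and the x axis of station_2, either way round below 0.18 rad and angle between each of block_2, block_3, block_4, block_5's own z axis and vertical below 0.08 rad and linear speed of each of block_2, block_3, block_4, block_5 below 0.02 m/s and contact force between each of block_2, block_3, block_4, block_5 and the fingers below 0.3 N and horizontal distance between block_3 and station_3 below 0.008 m and z of block_3 in the frame of station_3 below 0.004 m and angle between the x axis of block_3 and the x axis of station_3, either way round below 0.18 rad and horizontal distance between block_4 and station_4 below 0.008 m and z of block_4 in the frame of station_4 below 0.004 m and angle between the x axis of block_4 and the x axis of station_4, either way round below 0.18 rad and horizontal distance between block_5 and station_5 below 0.008 m and z of block_5 in the frame of station_5 below 0.004 m and angle between the x axis of block_5 and the x axis of station_5, either way round below 0.18 rad), for 0.2 s.
At the end, for the whole second after the job is handed in: Every block present lies flat (4 mm, 0.08 rad), at rest, let go, within 8 mm and 0.18 rad of its own station, either way round. The pin is back in its stand: upright (0.12 rad), within 6 mm of the hole's centre, its collar within 4 mm of the stand's top, let go and at rest (horizontal distance between pin and stand below 0.006 m and z of pin in the frame of stand below 0.009 m and angle between pin's own z axis and vertical below 0.12 rad and contact force between each of pin, block_2, block_3, block_4, block_5 and the fingers below 0.3 N and linear speed of each of pin, block_2, block_3, block_4, block_5 below 0.02 m/s and horizontal distance between block_2 and station_2 below 0.008 m and z of block_2 in the frame of station_2 below 0.004 m and angle between the x axis of block_2 and the x axis of station_2, either way round below 0.18 rad and angle between each of block_2, block_3, block_4, block_5's own z axis and vertical below 0.08 rad and horizontal distance between block_3 and station_3 below 0.008 m and z of block_3 in the frame of station_3 below 0.004 m and angle between the x axis of block_3 and the x axis of station_3, either way round below 0.18 rad and horizontal distance between block_4 and station_4 below 0.008 m and z of block_4 in the frame of station_4 below 0.004 m and angle between the x axis of block_4 and the x axis of station_4, either way round below 0.18 rad and horizontal distance between block_5 and station_5 below 0.008 m and z of block_5 in the frame of station_5 below 0.004 m and angle between the x axis of block_5 and the x axis of station_5, either way round below 0.18 rad); the robot touches nothing.
It fails at once if a bystander is moved more than 30 mm (distance of any of beaker, jar, tip_box, driver, wash, spanner from where it was at the start of the episode above 0.03 m).
Of block_2, block_3, block_4, block_5 only 2 to 4 are there at a start; the rules pass over those that are not, and their reading is None.
At some moment in a run one of block_2, block_3, block_4, block_5 may be knocked a few centimetres aside while the robot is not near it.
It also fails if it takes over 208 s, if anything falls off the work surface, if the arm or the gripper's body presses on something with over 40 N, if the wrist force passes 120 N, or if a joint passes its speed limit or range.

## Working session

There is one attempt and no reset: what is moved stays moved. The work goes in short steps, Python scripts to look and compute and a tool call to move; the robot and the scene stay as the last step left them, time stands still between calls to the robot, and variables do not carry over. Pictures are saved under pics/ and viewed, and the job is handed in when it is done.

Besides the shell and the picture viewer there is one more tool, called as name([rows], argument=value, ...), one row to a line, values as JSON. arm_command: Moves the arm, as the interface text tells. Shifts and turns lie within -1 to 1; 1 stands for 0.3 m of shift or pi rad of turn. Its arguments: {"type":"object","properties":{"targets":{"type":"array","items":{"type":"array","items":{"type":"array","items":{"type":"number","minimum":-1,"maximum":1}}}},"newtons":{"type":"number"}},"required":["targets"]}

```bash
ls; mkdir -p pics
cat > h.py <<'E'
import numpy as np, cv2
from plant import r
from scipy.spatial.transform import Rotation as R
def snap(n,f):
    s=r.state(); c=r.camera(n); cv2.imwrite('pics/'+f,c['image'][:,:,::-1]); 
    if n=='wrist':
        T=np.eye(4);T[:3,:3]=R.from_rotvec(s['tool_rot']).as_matrix();T[:3,3]=s['tcp_pos']
        c['view']=np.linalg.inv(T@np.array(c['hand_eye']))
    import pickle; pickle.dump(c,open('pics/'+f+'.pkl','wb'))
    return c
def load(f):
    import pickle; return pickle.load(open('pics/'+f+'.pkl','rb'))
def pix2w(c,uv,z):
    p=cv2.undistortPoints(np.array([[uv]],float),np.array(c['mtx']),np.array(c['distortion']))[0,0]
    V=np.linalg.inv(np.array(c['view'])); d=V[:3,:3]@np.array([p[0],-p[1],-1]); o=V[:3,3]
    return o+d*(z-o[2])/d[2]
def w2pix(c,P):
    V=np.array(c['view']); q=V[:3,:3]@np.array(P,float)+V[:3,3]
    q=q*[1,-1,-1]
    return cv2.projectPoints(q.reshape(1,1,3),np.zeros(3),np.zeros(3),np.array(c['mtx']),np.array(c['distortion']))[0].ravel()
def crop(f,x0,y0,x1,y1,k,out):
    im=cv2.imread('pics/'+f)[y0:y1,x0:x1]; cv2.imwrite('pics/'+out,cv2.resize(im,None,fx=k,fy=k,interpolation=cv2.INTER_CUBIC))
E
python3 - <<'E'
from h import *
s=r.state(); print(s); print(r.tcp_to_grasp)
for n in('top','side','wrist'):
    c=snap(n,n+'0.png'); print(n,c['mtx'],c['distortion'],c['view'])
    if n=='wrist': print(c['hand_eye'])
E
```

```text
pics
{'clock': 0.0, 'joints': array([-1.25163351e+00,  3.00461125e-01,  1.52159495e+00, -1.81969731e-05,
        1.32073636e+00, -6.66090661e-02]), 'qvel': array([-1.25899910e-04,  1.62160746e-03,  9.45701049e-05, -1.31405214e-03,
        8.07277848e-04, -4.04892322e-05]), 'joint_torque': array([-3.66439044e-04, -5.31805944e+01, -3.52734554e+01,  7.08100456e-02,
        2.43931543e-02, -7.52186452e-05]), 'tcp_pos': array([ 206.85142474, -509.31884794,  204.88594906]), 'tool_rot': array([ 0.92122853,  1.36834641, -0.92004018]), 'wrist_force': array([-0.09459828,  0.03404015,  0.15424399]), 'ft_torque': array([-0.00779994, -0.02894515, -0.0027097 ]), 'width': 1.0013493132494}
18.8
top [[576.76841251   0.         324.00345969]
 [  0.         576.76841251 238.86672893]
 [  0.           0.           1.        ]] [-0.10905097  0.          0.          0.          0.        ] [[ 1.90615056e-02 -9.99818170e-01  5.34865149e-04 -2.06644328e+01]
 [ 9.85776677e-01  1.88831417e-02  1.66996315e-01 -5.05196533e+02]
 [-1.66976050e-01 -2.65594359e-03  9.85957375e-01 -1.39944637e+03]
 [ 0.00000000e+00 
[... 545 characters left out ...]
  318.03250693]
 [  0.         351.7397112  239.12877593]
 [  0.           0.           1.        ]] [-0.05011727  0.          0.          0.          0.        ] [[ 3.76413405e-01 -9.26451226e-01 -1.03682715e-03 -5.50053969e+02]
 [ 9.02375927e-01  3.66884725e-01 -2.26082475e-01  2.46077319e+01]
 [ 2.09834782e-01  8.41648662e-02  9.74107612e-01 -3.89787803e+02]
 [ 0.00000000e+00  0.00000000e+00  0.00000000e+00  1.00000000e+00]]
[[ 2.26532391e-05  2.26117077e-01 -9.74100132e-01 -1.79737104e+02]
 [ 1.17091385e-04  9.74100125e-01  2.26117078e-01  6.42263110e+01]
 [ 9.99999993e-01 -1.19181018e-04 -4.40983872e-06  4.91925194e-01]
 [ 0.00000000e+00  0.00000000e+00  0.00000000e+00  1.00000000e+00]]
```

View pics/top0.png

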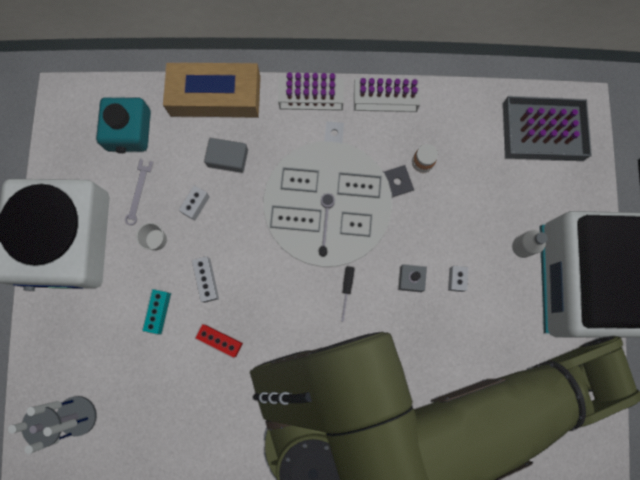

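View pics/side0.png

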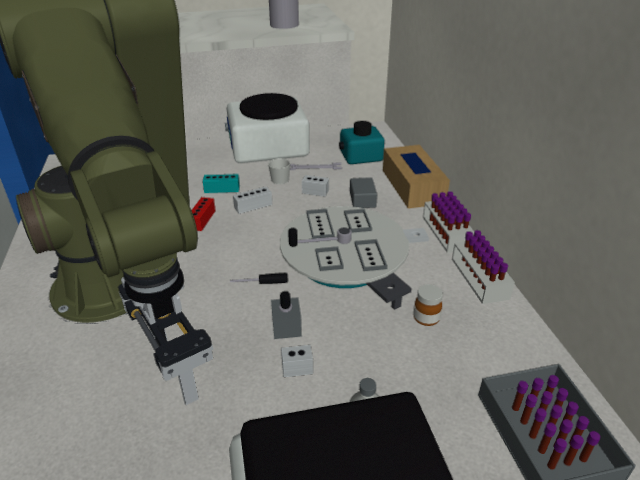

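View pics/wrist0.png

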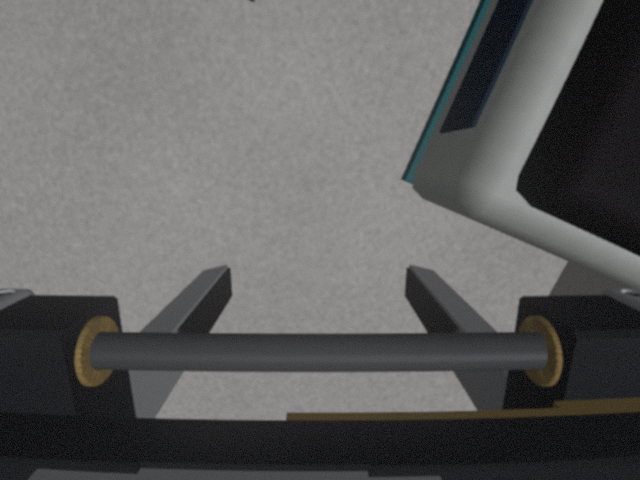

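Run:
```python
from h import *
crop('top0.png',260,110,480,300,3.6,'c1.png')
crop('top0.png',120,130,260,370,2.4,'c2.png')
crop('side0.png',180,130,440,400,2.2,'c3.png')
```

```text
(no output)
```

View pics/c1.png

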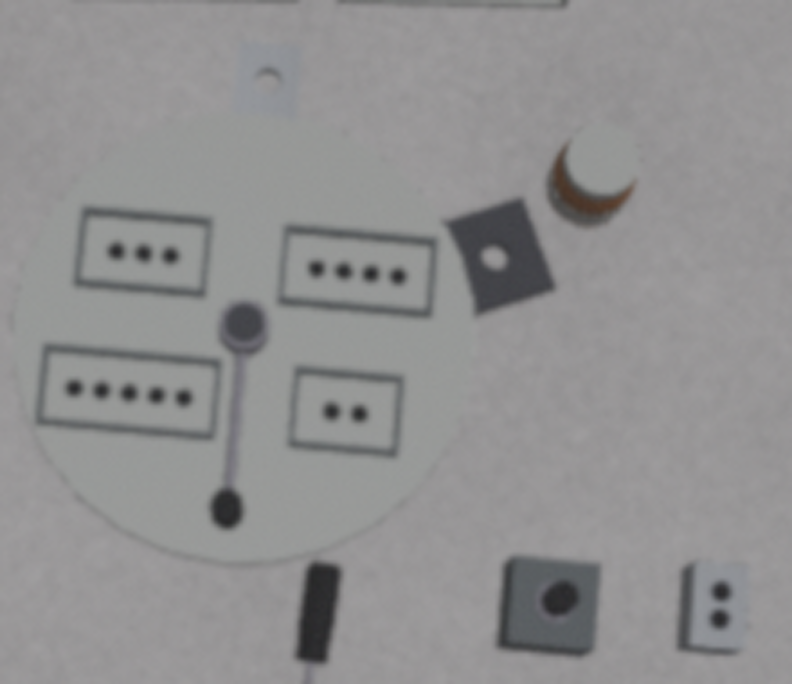

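View pics/c2.png

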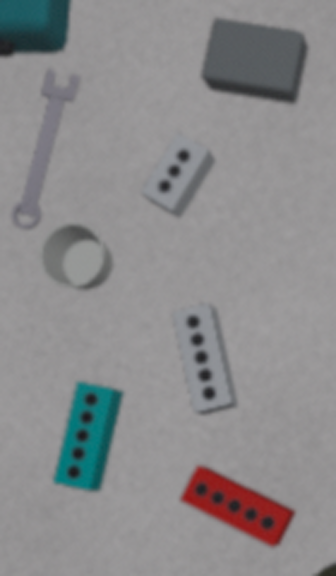

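View pics/c3.png

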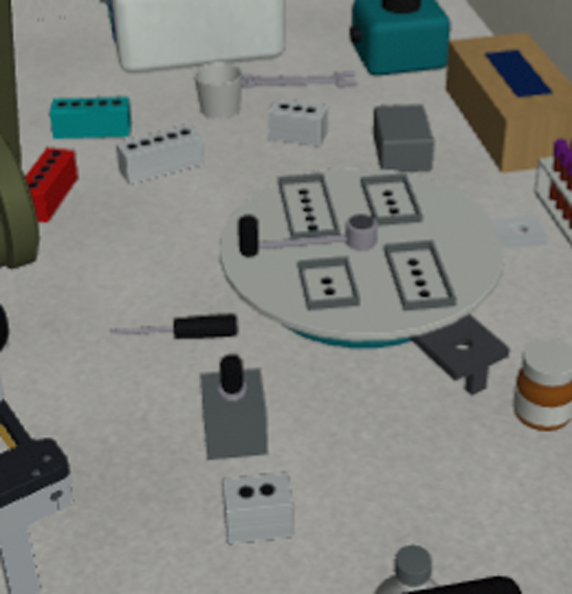

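Run:
```python
from h import *
c=load('top0.png')
def q(n,u,v,z,k=3.6,x0=260,y0=110):
    p=pix2w(c,((u+.5)/k+x0-.5,(v+.5)/k+y0-.5),z); print(n,p.round(1),round(np.hypot(p[0],p[1]))); return p
a=q('hub',243,322,86);l=q('lug',268,78,58);k=q('knob',227,500,103);b=q('base',494,259,45);q('pin',565,594,100)
for uv in((513,557),(600,563),(592,655),(503,648)):q('stand',*uv,60)
q('jar',602,160,75)
for n,p in(('lug',l),('knob',k),('base',b)): d=p-a;print(n,np.hypot(d[0],d[1]),np.arctan2(d[1],d[0]))
for n,u,v in(('s3',143,254),('s4',357,272),('s5',128,393),('s2',345,412)):
    d=q(n,u,v,58)-a
    th=np.arctan2((l-a)[1],(l-a)[0]);print(R.from_euler('z',-th).apply(d).round(1))
q('b2',720,605,45)
f=lambda n,u,v,z=45:q(n,u,v,z,2.4,120,130)
f('b3',174,171);f('b5',202,357);f('b5a',194,321);f('b5b',209,394);f('b3a',183,156);f('b3b',165,187);f('red a',202,489)
c=load('side0.png')
s=lambda n,u,v,z: q(n,u,v,z,2.2,180,130)
s('base',463,347,45);s('hub',362,221,86);s('pin',231,362,100);s('b2',257,491,45);s('knob',249,222,103);s('lug',523,229,58)
s('b5',158,140,45);s('b3',296,108,45)
```

```text
hub [597.3 -16.9  86. ] 597
lug [783.  -31.6  58. ] 784
knob [471.8  -8.5 103. ] 472
base [ 656.5 -193.6   45. ] 684
pin [ 413.6 -233.3  100. ] 475
stand [ 442.7 -204.2   60. ] 488
stand [ 439.6 -263.9   60. ] 513
stand [ 376.7 -257.9   60. ] 456
stand [ 380.4 -197.3   60. ] 429
jar [ 721.7 -266.2   75. ] 769
lug 186.3085922811346 -0.07858319926964588
knob 125.73277602815254 3.074443465819342
base 186.38295773216177 -1.247275484555741
s3 [651.6  53.9  58. ] 654
[ 48.6  74.9 -28. ]
s4 [641.5 -96.   58. ] 649
[ 50.3 -75.3 -28. ]
s5 [552.1  61.6  58. ] 556
[-51.2  74.7 -28. ]
s2 [541.6 -88.5  58. ] 549
[-49.8 -75.7 -28. ]
b2 [ 413.7 -349.7   45. ] 542
b3 [596.3 325.5  45. ] 679
b5 [399.8 284.9  45. ] 491
b5a [437.1 295.2  45. ] 527
b5b [361.8 275.7  45. ] 455
b3a [612.7 316.8  45. ] 690
b3b [578.8 334.   45. ] 668
red a [264.8 278.3  45. ] 384
base [ 658.7 -205.2   45. ] 690
hub [599.3 -18.9  86. ] 600
pin [ 413.5 -238.   100. ] 477
b2 [ 415.6 -352.9   45. ] 545
knob [470.9 -16.9 103. ] 471
lug [787.  -36.7  58. ] 788
b5 [400.3 280.1  45. ] 489
b3 [596.2 322.9  45. ] 678
```

```bash
cat >> h.py <<'E'
import json,os
def Rt(yaw):
    x=np.array([0,0,-1.]); z=np.array([np.cos(yaw),np.sin(yaw),0]); y=np.cross(z,x)
    return np.column_stack([x,y,z])
def getcmd():
    if os.path.exists('cmd.json'):
        d=json.load(open('cmd.json')); return np.array(d['p']),np.array(d['R'])
    s=r.state(); return np.array([206.958,-509.566,205.446]),R.from_rotvec(s['tool_rot']).as_matrix()
def plan(wps,nd=3,q=False):
    """wps: (x,y,z,yaw,open[,n])  TCP coords. prints rows; saves predicted end command"""
    p0,R0=getcmd(); pp,RR=p0,R0; tot=0
    for w in wps:
        Rw=Rt(w[3])
        sh=np.round(R0.T@(np.array(w[:3])-p0)/300,nd); rv=np.round(R.from_matrix(R0.T@Rw).as_rotvec()/np.pi,nd)
        tp=p0+R0@(sh*300); tR=R0@R.from_rotvec(rv*np.pi).as_matrix()
        d=np.linalg.norm(tp-pp); a=np.degrees(np.linalg.norm(R.from_matrix(RR.T@tR).as_rotvec()))
        n=int(max(np.ceil(d/45),np.ceil(a/8),1)); pp,RR=tp,tR; tot+=n
        print(n,'rows:',[float(v)+0 for v in sh]+[float(v)+0 for v in rv]+[w[4]])
    print('total',tot)
    json.dump({'p':list(pp),'R':RR.tolist()},open('cmd.json','w'))
def st():
    s=r.state(); M=R.from_rotvec(s['tool_rot']).as_matrix(); p,RR=getcmd()
    print('t',round(s['clock'],2),'tcp',s['tcp_pos'].round(1),'yaw',round(np.arctan2(M[1,2],M[0,2]),3),'xax',M[:,0].round(3),'F',s['wrist_force'].round(1),'w',round(s['width'],3),'q',s['joints'].round(2),'err',(s['tcp_pos']-p).round(1), 'aerr',np.linalg.norm(R.from_matrix(M.T@RR).as_rotvec()).round(4))
E
python3 - <<'E'
from h import *
st(); print(getcmd()[1].round(3))
E
```

```text
t 0.15 tcp [ 206.9 -509.4  205. ] yaw -1.185 xax [-0.     0.001 -1.   ] F [ 0.4 -0.  -0.1] w 1.0 q [-1.25  0.3   1.52 -0.    1.32 -0.07] err [-0.1  0.2 -0.4] aerr 0.0
[[-0.     0.926  0.376]
 [ 0.001  0.376 -0.926]
 [-1.     0.    -0.001]]
```

Run:
```python
from h import *
plan([(520,-150,260,-1.2,1)])
```

```text
11 rows: [-0.181, 1.418, -0.718, 0.005, 0.0, 0.0, 1]
total 11
```

```bash
rm cmd.json
python3 - <<'E'
from h import *
plan([(370,-320,250,-1.2,1)])
E
```

```text
6 rows: [-0.148, 0.741, -0.381, 0.005, 0.0, 0.0, 1]
total 6
```

arm_command([
  [[-0.148,0.741,-0.381,0.005,0,0,1],[-0.148,0.741,-0.381,0.005,0,0,1],[-0.148,0.741,-0.381,0.005,0,0,1],[-0.148,0.741,-0.381,0.005,0,0,1],[-0.148,0.741,-0.381,0.005,0,0,1],[-0.148,0.741,-0.381,0.005,0,0,1],[-0.148,0.741,-0.381,0.005,0,0,1]],
])

```text
clock: 0.85
tcp_pos: [370.5, -319.3, 249.9]
tool_rot: [0.93, 1.363, -0.931]
wrist_force: [-0.6, 0.0, 0.1]
width: 0.998
```

Run:
```python
from h import *
st();plan([(520,-150,260,-1.2,1)])
```

```text
t 0.85 tcp [ 370.5 -319.3  249.9] yaw -1.198 xax [ 0. -0. -1.] F [-0.6  0.   0.1] w 0.998 q [-0.79  0.13  1.62 -0.    1.39  0.41] err [ 0.6  0.7 -0.1] aerr 0.0026
6 rows: [-0.033, 0.671, -0.348, 0.0, 0.0, 0.0, 1]
total 6
```

arm_command([
  [[-0.033,0.671,-0.348,0,0,0,1],[-0.033,0.671,-0.348,0,0,0,1],[-0.033,0.671,-0.348,0,0,0,1],[-0.033,0.671,-0.348,0,0,0,1],[-0.033,0.671,-0.348,0,0,0,1],[-0.033,0.671,-0.348,0,0,0,1],[-0.033,0.671,-0.348,0,0,0,1],[-0.033,0.671,-0.348,0,0,0,1]],
])

```text
clock: 1.65
tcp_pos: [519.0, -151.4, 259.5]
tool_rot: [0.934, 1.362, -0.934]
wrist_force: [0.1, 0.1, 0.2]
width: 1.001
```

Run:
```python
from h import *
st();snap('wrist','w1.png');snap('top','t1.png')
```

```text
t 1.65 tcp [ 519.  -151.4  259.5] yaw -1.203 xax [-0.001 -0.    -1.   ] F [0.1 0.1 0.2] w 1.001 q [-0.35  0.24  1.47 -0.    1.43  0.85] err [-0.8 -1.5 -0.5] aerr 0.0022
```

View pics/w1.png

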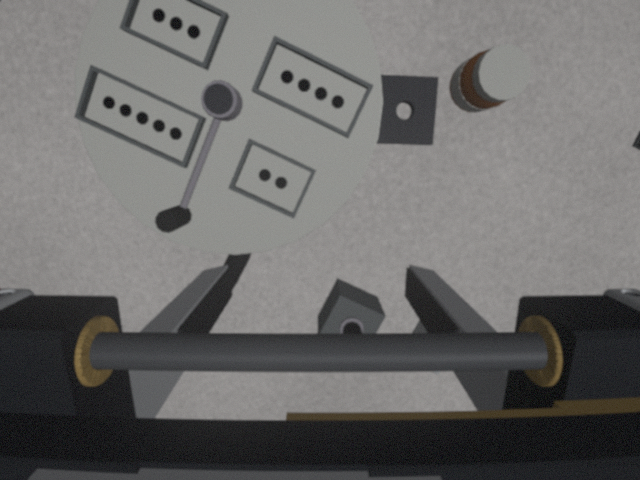

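View pics/t1.png

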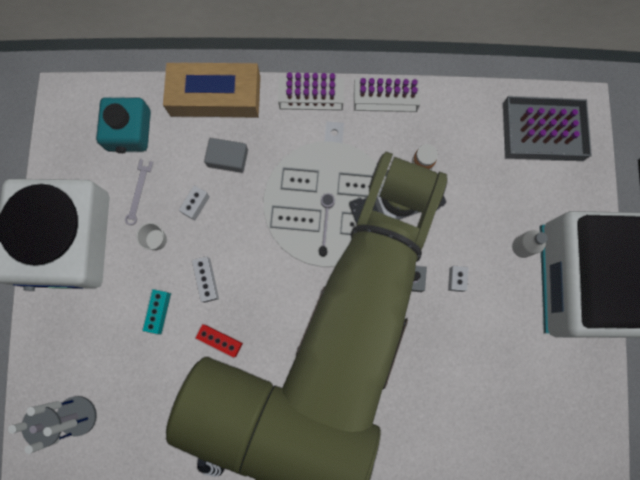

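Run:
```python
from h import *
crop('w1.png',150,60,450,260,2.6,'c4.png')
```

```text
(no output)
```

View pics/c4.png

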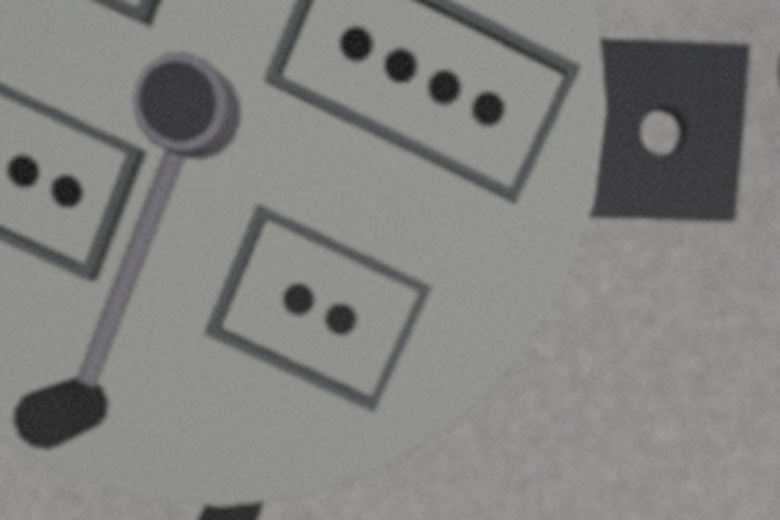

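Run:
```python
from h import *
c=load('w1.png')
def q(n,u,v,z,k=2.6,x0=150,y0=60):
    p=pix2w(c,((u+.5)/k+x0-.5,(v+.5)/k+y0-.5),z); print(n,p.round(1)); return p
a=q('hub',176,102,86);k=q('knob',46,416,103);b=q('base',663,132,45)
s2=q('s2',319,308,58);s4=q('s4',422,76,58)
for n,p in(('knob',k),('base',b),('s2',s2),('s4',s4)): d=p-a;print(n,np.hypot(d[0],d[1]),np.arctan2(d[1],d[0]))
```

```text
hub [596.1 -19.3  86. ]
knob [471.4 -12.4 103. ]
base [ 658.9 -197.4   45. ]
s2 [541.5 -90.9  58. ]
s4 [641.1 -98.2  58. ]
knob 124.91582554114095 3.0866186321530655
base 188.8528693403854 -1.231852828304567
s2 90.07171249664869 -2.222986596391986
s4 90.89540302637941 -1.0530435653413643
```

Run:
```python
from h import *
plan([(471.5,-12,190,1.51,0.7)])
```

```text
20 rows: [0.234, 0.016, -0.487, -0.863, 0.0, 0.0, 0.7]
total 20
```

arm_command([
  [[0.234,0.016,-0.487,-0.4,0,0,0.7],[0.234,0.016,-0.487,-0.4,0,0,0.7],[0.234,0.016,-0.487,-0.4,0,0,0.7],[0.234,0.016,-0.487,-0.4,0,0,0.7],[0.234,0.016,-0.487,-0.4,0,0,0.7],[0.234,0.016,-0.487,-0.4,0,0,0.7],[0.234,0.016,-0.487,-0.4,0,0,0.7],[0.234,0.016,-0.487,-0.4,0,0,0.7],[0.234,0.016,-0.487,-0.4,0,0,0.7],[0.234,0.016,-0.487,-0.4,0,0,0.7],[0.234,0.016,-0.487,-0.4,0,0,0.7]],
])

```text
clock: 2.85
tcp_pos: [471.3, -12.4, 189.7]
tool_rot: [-0.042, 1.57, 0.042]
wrist_force: [0.6, 0.7, 0.4]
width: 0.697
```

arm_command([
  [[0,0,0,-0.463,0,0,0.7],[0,0,0,-0.463,0,0,0.7],[0,0,0,-0.463,0,0,0.7],[0,0,0,-0.463,0,0,0.7],[0,0,0,-0.463,0,0,0.7],[0,0,0,-0.463,0,0,0.7],[0,0,0,-0.463,0,0,0.7],[0,0,0,-0.463,0,0,0.7],[0,0,0,-0.463,0,0,0.7],[0,0,0,-0.463,0,0,0.7],[0,0,0,-0.463,0,0,0.7],[0,0,0,-0.463,0,0,0.7]],
])

```text
clock: 4.05
tcp_pos: [471.4, -12.1, 189.6]
tool_rot: [-1.161, 1.239, 1.161]
wrist_force: [-1.0, -0.5, 0.3]
width: 0.701
```

Run:
```python
from h import *
st();snap('wrist','w2.png')
```

```text
t 4.05 tcp [471.4 -12.1 189.6] yaw 1.506 xax [ 0. -0. -1.] F [-1.  -0.5  0.3] w 0.701 q [-0.1   0.14  1.76 -0.    1.25 -1.61] err [ 0.  -0.2 -0.3] aerr 0.0046
```

View pics/w2.png

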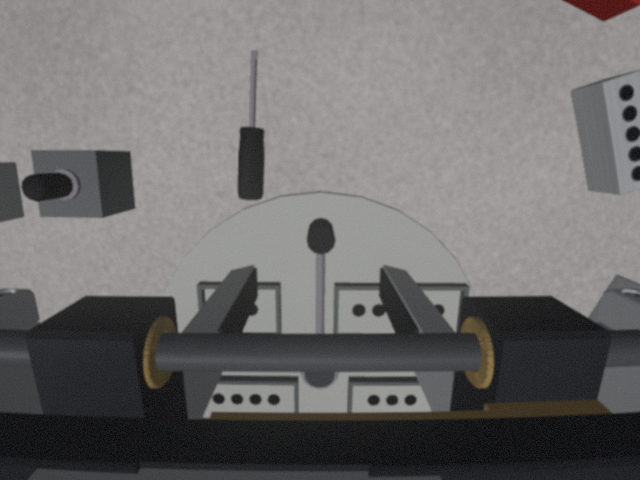

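Run:
```python
from h import *
c=load('w2.png')
for P in((471.5,-12,103),(471.5,-12,58)):print(w2pix(c,P))
crop('w2.png',270,190,370,280,6,'c5.png')
plan([(471.5,-12,70,1.506,0.7),(471.5,-12,70,1.506,0.1)])
```

```text
[319.18730991 243.99536235]
[319.03500022 232.09806632]
3 rows: [0.4, 0.0, -0.001, 0.001, 0.0, 0.0, 0.7]
1 rows: [0.4, 0.0, -0.001, 0.001, 0.0, 0.0, 0.1]
total 4
```

View pics/c5.png

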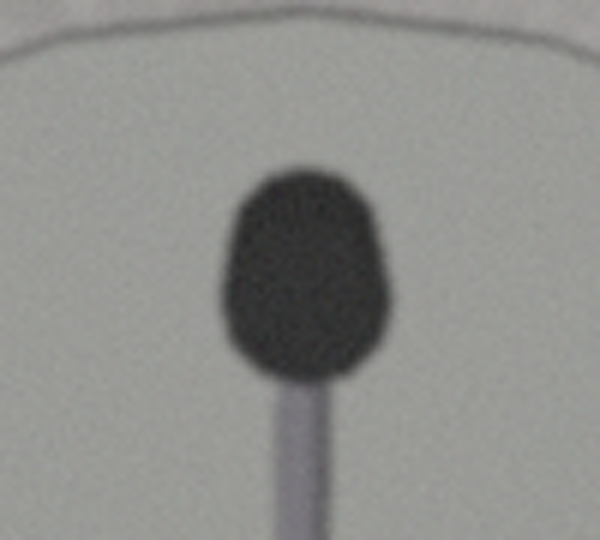

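arm_command([
  [[0.2,0.005,0.003,0.001,0,0,0.7],[0.4,0.005,0.003,0.001,0,0,0.7],[0.4,0.005,0.003,0.001,0,0,0.7],[0.4,0.005,0.003,0.001,0,0,0.7],[0.4,0.005,0.003,0.001,0,0,0.1],[0.4,0.005,0.003,0.001,0,0,0.1],[0.4,0.005,0.003,0.001,0,0,0.1],[0.4,0.005,0.003,0.001,0,0,0.1],[0.4,0.005,0.003,0.001,0,0,0.1]],
], newtons=8)

```text
clock: 5.0
tcp_pos: [470.2, -11.0, 70.1]
tool_rot: [-1.163, 1.238, 1.162]
wrist_force: [0.3, -0.3, -0.3]
width: 0.311
```

Run:
```python
from h import *
p0,R0=np.array([471.5,-12,190]),Rt(1.506)
p=p0+R0@(np.array([.4,.005,.003])*300); json.dump({'p':list(p),'R':Rt(1.503).tolist()},open('cmd.json','w'))
print(p);st()
```

```text
[470.06142372 -11.0047622   70.        ]
t 5.0 tcp [470.2 -11.   70.1] yaw 1.507 xax [ 0.001 -0.    -1.   ] F [ 0.3 -0.3 -0.3] w 0.311 q [-0.1   0.29  1.88  0.    0.97 -1.61] err [0.2 0.  0.1] aerr 0.0043
```

arm_command([
  [[0,0,0,0,0,0,0.1],[0,0,0,0,0,0,0.1],[0,0,0,0,0,0,0.1],[0,0,0,0,0,0,0.1]],
])

```text
clock: 5.4
tcp_pos: [470.1, -10.9, 69.8]
tool_rot: [-1.162, 1.238, 1.162]
wrist_force: [-2.0, 0.5, 4.9]
width: 0.24
```

Run:
```python
from h import *
st()
ax=np.array([596.5,-19]);rho=126.8
# knob angle now
th0=np.arctan2(-11+19,470-596.5);print(th0)
wps=[]
for i in range(1,9):
    d=-1.172*i/8; th=th0+d
    wps.append((ax[0]+rho*np.cos(th),ax[1]+rho*np.sin(th),70,1.505+d,0.1))
plan(wps)
```

```text
t 5.4 tcp [470.1 -10.9  69.8] yaw 1.507 xax [ 0.  0. -1.] F [-2.   0.5  4.9] w 0.24 q [-0.1   0.29  1.88  0.    0.97 -1.61] err [ 0.1  0.1 -0.2] aerr 0.0043
3.0784356547515435
2 rows: [0.0, -0.004, 0.062, 0.046, 0.0, 0.0, 0.1]
2 rows: [0.0, -0.017, 0.122, 0.093, 0.0, 0.0, 0.1]
2 rows: [0.0, -0.039, 0.18, 0.139, 0.0, 0.0, 0.1]
2 rows: [0.0, -0.069, 0.234, 0.186, 0.0, 0.0, 0.1]
2 rows: [0.0, -0.107, 0.283, 0.233, 0.0, 0.0, 0.1]
2 rows: [0.0, -0.151, 0.326, 0.279, 0.0, 0.0, 0.1]
2 rows: [0.0, -0.201, 0.362, 0.326, 0.0, 0.0, 0.1]
2 rows: [0.0, -0.256, 0.391, 0.372, 0.0, 0.0, 0.1]
total 16
```

arm_command([
  [[0,-0.004,0.062,0.046,0,0,0.1],[0,-0.017,0.122,0.093,0,0,0.1],[0,-0.039,0.18,0.139,0,0,0.1],[0,-0.069,0.234,0.186,0,0,0.1],[0,-0.107,0.283,0.233,0,0,0.1],[0,-0.151,0.326,0.279,0,0,0.1],[0,-0.201,0.362,0.326,0,0,0.1],[0,-0.256,0.391,0.372,0,0,0.1],[0,-0.256,0.391,0.372,0,0,0.1],[0,-0.256,0.391,0.372,0,0,0.1],[0,-0.256,0.391,0.372,0,0,0.1]],
])

```text
clock: 6.5
tcp_pos: [554.5, 101.2, 69.8]
tool_rot: [-0.267, 1.553, 0.266]
wrist_force: [1.1, -0.4, 3.7]
width: 0.244
```

Run:
```python
from h import *
st();snap('top','t3.png');snap('side','s3.png')
crop('top','t3.png',) if 0 else None
crop('t3.png',250,110,450,300,3.6,'c6.png');crop('s3.png',270,170,450,320,4,'c7.png')
```

```text
t 6.5 tcp [554.5 101.2  69.8] yaw 0.34 xax [ 0.001  0.    -1.   ] F [ 1.1 -0.4  3.7] w 0.244 q [ 0.12  0.48  1.62 -0.    1.05 -0.22] err [-0.2  0.4 -0.2] aerr 0.0053
```

View pics/c6.png

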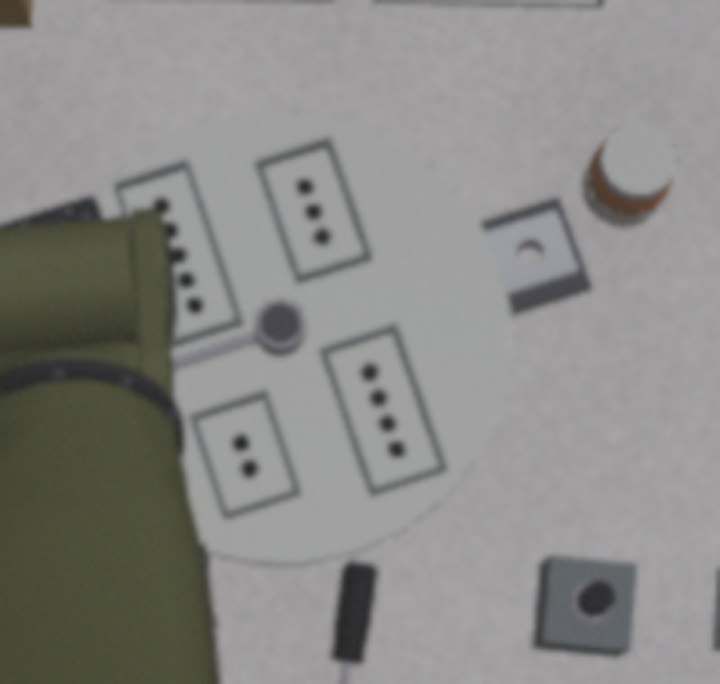

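View pics/c7.png

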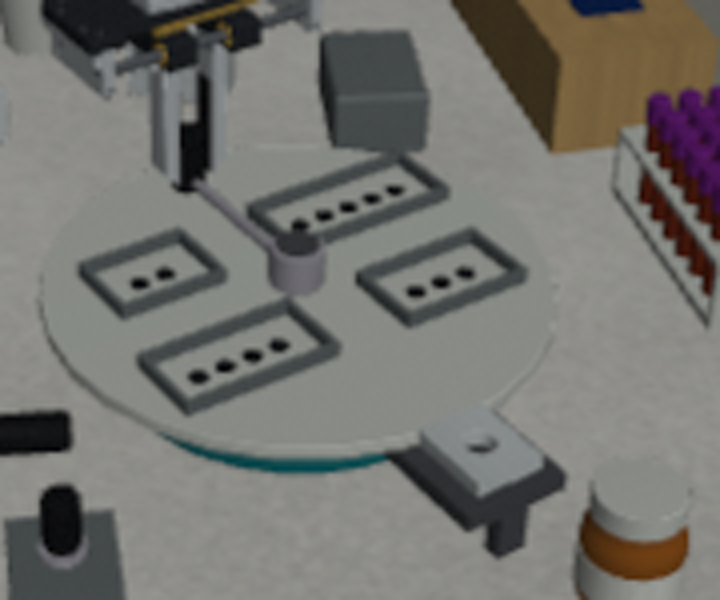

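Run:
```python
from h import *
plan([(554.5,101.2,70,0.34,0.55,),(554.5,101.2,190,0.34,0.55)])
```

```text
1 rows: [0.0, 0.001, 0.0, -0.002, 0.0, 0.0, 0.55]
3 rows: [-0.4, 0.001, 0.0, -0.002, 0.0, 0.0, 0.55]
total 4
```

arm_command([
  [[0,0.001,0,-0.002,0,0,0.55],[0,0.001,0,-0.002,0,0,0.55],[0,0.001,0,-0.002,0,0,0.55],[0,0.001,0,-0.002,0,0,0.55],[-0.1,0.001,0,-0.002,0,0,0.55],[-0.4,0.001,0,-0.002,0,0,0.55],[-0.4,0.001,0,-0.002,0,0,0.55],[-0.4,0.001,0,-0.002,0,0,0.55]],
])

```text
clock: 7.4
tcp_pos: [555.9, 101.8, 195.2]
tool_rot: [-0.271, 1.545, 0.27]
wrist_force: [-0.3, 0.0, 0.7]
width: 0.552
```

Run:
```python
from h import *
st()
plan([(600,-175,170,-1.2,0.6)])
```

```text
t 7.4 tcp [555.9 101.8 195.2] yaw 0.345 xax [ 0.009  0.001 -1.   ] F [-0.3  0.   0.7] w 0.552 q [ 0.12  0.34  1.5   0.    1.3  -0.23] err [1.4 0.7 5.2] aerr 0.0098
12 rows: [0.067, -0.918, -0.165, 0.49, 0.0, 0.0, 0.6]
total 12
```

arm_command([
  [[0.067,-0.918,-0.165,0.49,0,0,0.6],[0.067,-0.918,-0.165,0.49,0,0,0.6],[0.067,-0.918,-0.165,0.49,0,0,0.6],[0.067,-0.918,-0.165,0.49,0,0,0.6],[0.067,-0.918,-0.165,0.49,0,0,0.6],[0.067,-0.918,-0.165,0.49,0,0,0.6],[0.067,-0.918,-0.165,0.49,0,0,0.6],[0.067,-0.918,-0.165,0.49,0,0,0.6],[0.067,-0.918,-0.165,0.49,0,0,0.6],[0.067,-0.918,-0.165,0.49,0,0,0.6],[0.067,-0.918,-0.165,0.49,0,0,0.6],[0.067,-0.918,-0.165,0.49,0,0,0.6]],
])

```text
clock: 8.6
tcp_pos: [600.3, -174.3, 168.6]
tool_rot: [0.928, 1.365, -0.928]
wrist_force: [-0.5, 0.3, 0.2]
width: 0.599
```

Run:
```python
from h import *
st();st();snap('wrist','w4.png')
```

```text
t 8.6 tcp [ 600.3 -174.3  168.6] yaw -1.195 xax [-0.001  0.    -1.   ] F [-0.5  0.3  0.2] w 0.599 q [-0.34  0.5   1.33  0.    1.31  0.85] err [ 0.4  0.7 -1.3] aerr 0.004
t 8.6 tcp [ 600.3 -174.3  168.6] yaw -1.195 xax [-0.001  0.    -1.   ] F [-0.5  0.3  0.2] w 0.599 q [-0.34  0.5   1.33  0.    1.31  0.85] err [ 0.4  0.7 -1.3] aerr 0.004
```

View pics/w4.png

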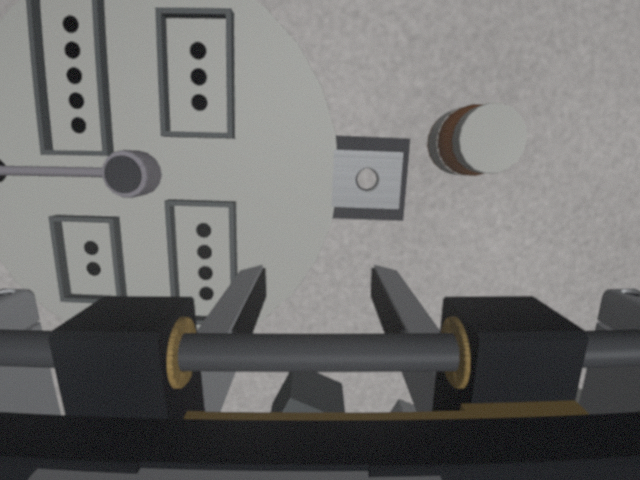

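Run:
```python
from h import *
crop('w4.png',310,120,430,230,6.5,'c8.png')
crop('w4.png',70,100,170,220,5,'c9.png')
```

```text
(no output)
```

View pics/c8.png

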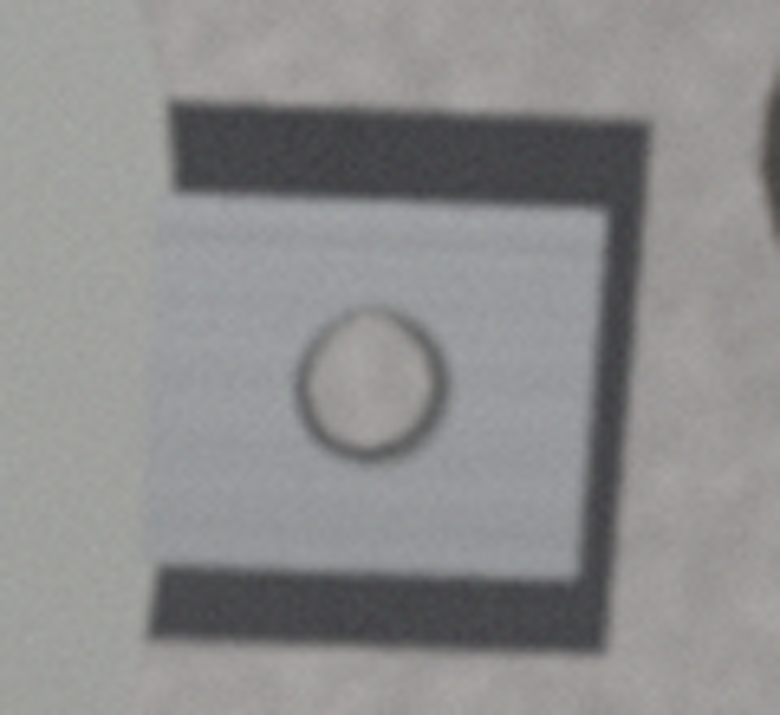

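View pics/c9.png

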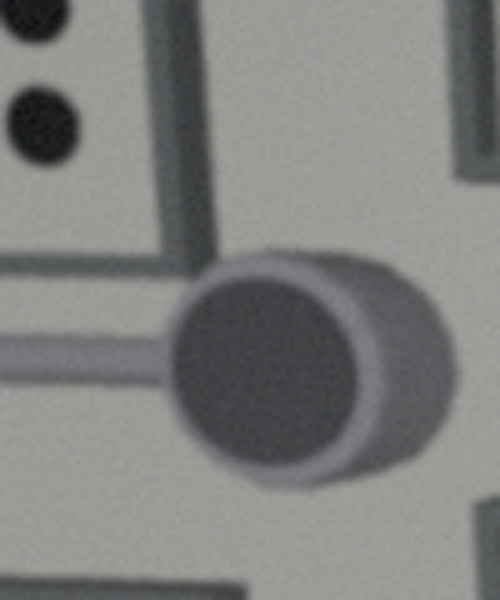

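```bash
cat > mlug.py <<'E'
from h import *
def run(f,x0,y0,k,lt,lb,bt,bb,hole=None,hub=None):
    c=load(f)
    q=lambda uv,z: pix2w(c,((uv[0]+.5)/k+x0-.5,(uv[1]+.5)/k+y0-.5),z)[:2]
    L=[q(p,58) for p in lt+lb]; B=[q(p,45) for p in bt+bb]
    d=L[1]-L[0]; d2=L[3]-L[2]; print('lug dir',np.arctan2(d[1],d[0]),np.arctan2(d2[1],d2[0]))
    e=B[1]-B[0]; e2=B[3]-B[2]; print('base dir',np.arctan2(e[1],e[0]),np.arctan2(e2[1],e2[0]))
    u=(e/np.linalg.norm(e)+e2/np.linalg.norm(e2));u/=np.linalg.norm(u);n=np.array([-u[1],u[0]])
    print('outer mids lug',(L[1]+L[3])/2,'base',(B[1]+B[3])/2)
    print('widths',abs((L[1]-L[3])@n),abs((B[1]-B[3])@n))
    print('lug offset (ccw +) mm, inner/outer:',((L[0]+L[2])/2-(B[0]+B[2])/2)@n,((L[1]+L[3])/2-(B[1]+B[3])/2)@n)
    if hole: print('lug hole',q(hole,58))
E
python3 - <<'E'
from mlug import *
run('w4.png',310,120,6.5,[(175,191),(608,207)],[(160,568),(580,580)],[(172,102),(650,122)],[(150,638),(605,652)],(372,384))
c=load('w4.png'); print('hub',pix2w(c,(70+264.5/5-.5,100+371.5/5-.5),86))
E
```

```text
lug dir -1.2270455508263836 -1.2221265227087972
base dir -1.2307599752508895 -1.2249177838906695
outer mids lug [ 668.17505368 -220.98355173] base [ 670.57435124 -228.02680756]
widths 46.614893196531014 69.20991960926435
lug offset (ccw +) mm, inner/outer: -0.06655948805771546 0.10888951904147362
lug hole [ 659.2307222  -194.32500656]
hub [596.42149474 -19.18471051  86.        ]
```

Run:
```python
from h import *
plan([(411,-232,200,-1.2,0.6)])
```

```text
5 rows: [-0.1, -0.656, -0.052, 0.0, 0.0, 0.0, 0.6]
total 5
```

arm_command([
  [[-0.1,-0.656,-0.052,0,0,0,0.6],[-0.1,-0.656,-0.052,0,0,0,0.6],[-0.1,-0.656,-0.052,0,0,0,0.6],[-0.1,-0.656,-0.052,0,0,0,0.6],[-0.1,-0.656,-0.052,0,0,0,0.6],[-0.1,-0.656,-0.052,0,0,0,0.6],[-0.1,-0.656,-0.052,0,0,0,0.6],[-0.1,-0.656,-0.052,0,0,0,0.6]],
])

```text
clock: 9.45
tcp_pos: [412.5, -231.8, 198.9]
tool_rot: [0.927, 1.365, -0.927]
wrist_force: [0.3, -0.4, 0.4]
width: 0.599
```

Run:
```python
from h import *
st();c=snap('wrist','w5.png');crop('w5.png',220,140,420,300,4,'c10.png')
print(w2pix(c,(411,-232,100)))
```

```text
t 9.45 tcp [ 412.5 -231.8  198.9] yaw -1.193 xax [-0.001  0.001 -1.   ] F [ 0.3 -0.4  0.4] w 0.599 q [-0.59  0.13  1.74  0.    1.27  0.6 ] err [ 1.6  0.2 -1. ] aerr 0.0059
[317.05040428 240.26863754]
```

View pics/c10.png

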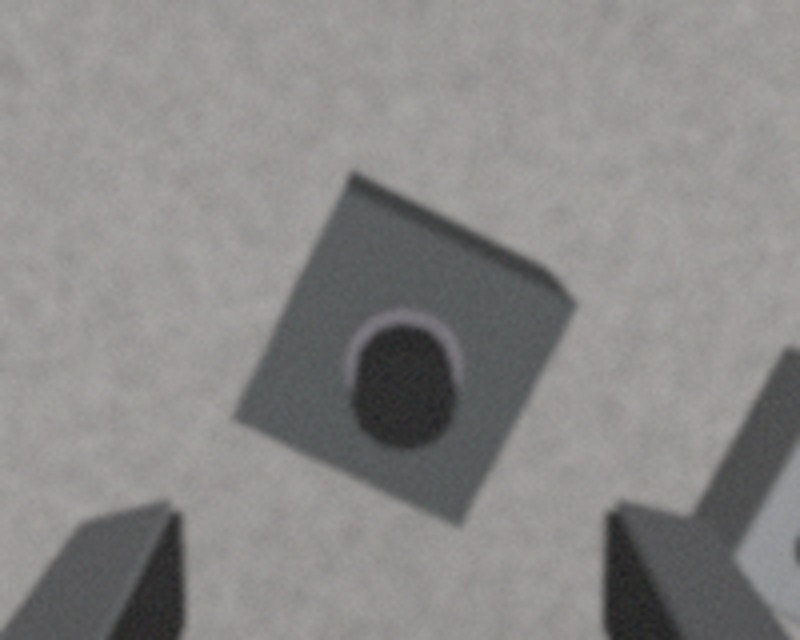

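Run:
```python
from h import *
c=load('w5.png')
q=lambda u,v,z: pix2w(c,((u+.5)/4+219.5,(v+.5)/4+139.5),z)
print('pin',q(404,398,100)); C=[q(*p,60) for p in((350,187),(575,306),(460,525),(236,416))]
print('stand',np.mean(C,0),[np.linalg.norm(C[i]-C[i-1]).round(1) for i in range(4)],np.arctan2(*(C[1]-C[0])[1::-1]))
```

```text
pin [ 412.96167985 -234.3495326   100.        ]
stand [ 412.6686832 -235.0548504   60.       ] [np.float64(59.5), np.float64(58.1), np.float64(58.6), np.float64(58.9)] -1.677565518739412
```

Run:
```python
from h import *
st();plan([(412.8,-234.6,69,-1.2,0.6),(412.8,-234.6,69,-1.2,0.1)])
```

```text
t 9.5 tcp [ 412.4 -231.8  198.9] yaw -1.193 xax [-0.001  0.001 -1.   ] F [ 0.  -1.  -0.1] w 0.599 q [-0.59  0.13  1.74  0.    1.27  0.6 ] err [ 1.5  0.2 -1. ] aerr 0.0059
3 rows: [0.436, 0.003, 0.01, 0.0, 0.0, 0.0, 0.6]
1 rows: [0.436, 0.003, 0.01, 0.0, 0.0, 0.0, 0.1]
total 4
```

```bash
cat >> h.py <<'E'
def rebase():
    s=r.state(); json.dump({'p':list(s['tcp_pos']),'R':R.from_rotvec(s['tool_rot']).as_matrix().tolist()},open('cmd.json','w'))
E
python3 - <<'E'
from h import *
rebase();plan([(412.8,-234.6,69,-1.193,0.6),(412.8,-234.6,69,-1.193,0.1)])
E
```

```text
3 rows: [0.433, -0.002, 0.01, 0.0, 0.0, 0.0, 0.6]
1 rows: [0.433, -0.002, 0.01, 0.0, 0.0, 0.0, 0.1]
total 4
```

arm_command([
  [[0.15,-0.002,0.01,0,0,0,0.6],[0.3,-0.002,0.01,0,0,0,0.6],[0.433,-0.002,0.01,0,0,0,0.6],[0.433,-0.002,0.01,0,0,0,0.6],[0.433,-0.002,0.01,0,0,0,0.1],[0.433,-0.002,0.01,0,0,0,0.1],[0.433,-0.002,0.01,0,0,0,0.1],[0.433,-0.002,0.01,0,0,0,0.1],[0.433,-0.002,0.01,0,0,0,0.1],[0.433,-0.002,0.01,0,0,0,0.1],[0.433,-0.002,0.01,0,0,0,0.1],[0.433,-0.002,0.01,0,0,0,0.1]],
], newtons=20)

```text
clock: 10.7
tcp_pos: [412.6, -235.4, 70.4]
tool_rot: [0.928, 1.363, -0.927]
wrist_force: [-1.4, 2.0, 8.1]
width: 0.227
```

Run:
```python
from h import *
st();rebase();s=r.state();p=s['tcp_pos'];plan([(p[0],p[1],p[2]+100,-1.193,0.1)])
```

```text
t 10.7 tcp [ 412.6 -235.4   70.4] yaw -1.194 xax [ 0.001 -0.001 -1.   ] F [-1.4  2.   8.1] w 0.227 q [-0.6   0.3   1.87  0.    0.97  0.6 ] err [-0.2 -0.7  1.3] aerr 0.0025
3 rows: [-0.333, 0.0, 0.0, 0.0, 0.0, 0.0, 0.1]
total 3
```

arm_command([
  [[-0.1,0,0,0,0,0,0.1],[-0.2,0,0,0,0,0,0.1],[-0.333,0,0,0,0,0,0.1],[-0.333,0,0,0,0,0,0.1],[-0.333,0,0,0,0,0,0.1],[-0.333,0,0,0,0,0,0.1]],
])

```text
clock: 11.3
tcp_pos: [411.8, -234.9, 168.3]
tool_rot: [0.928, 1.366, -0.928]
wrist_force: [0.4, 0.0, -0.6]
width: 0.232
```

Run:
```python
from h import *
st();snap('wrist','w6.png');crop('w6.png',220,140,420,300,4,'c11.png');snap('side','s6.png');crop('s6.png',200,180,400,360,4,'c12.png')
```

```text
t 11.3 tcp [ 411.8 -234.9  168.3] yaw -1.194 xax [-0.002  0.001 -1.   ] F [ 0.4  0.  -0.6] w 0.232 q [-0.6   0.17  1.77 -0.    1.2   0.6 ] err [-0.7  0.4 -1.9] aerr 0.0029
```

View pics/c11.png

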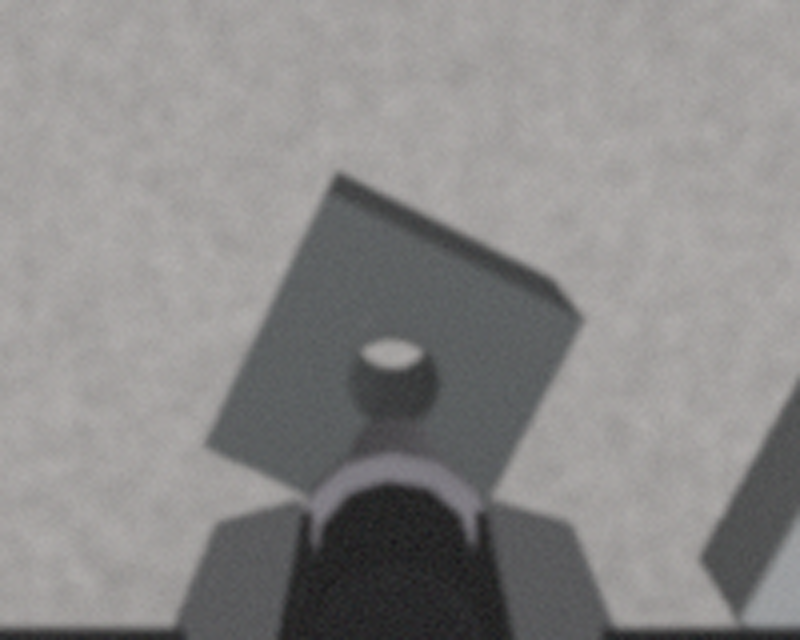

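View pics/c12.png

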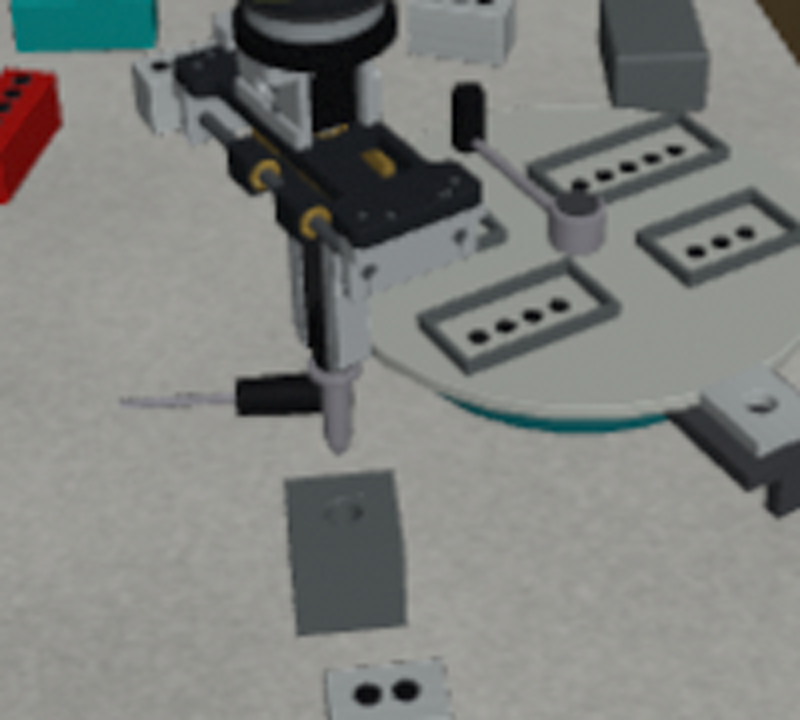

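Run:
```python
from h import *
c=load('w6.png')
print(pix2w(c,((393+.5)/4+219.5,(379+.5)/4+139.5),60))
rebase();plan([(540,-215,172,-1.194,0.1),(658.8,-194.8,155,-1.194,0.1)])
```

```text
[ 413.16339115 -234.62043047   60.        ]
3 rows: [-0.013, 0.422, 0.095, 0.0, -0.001, 0.0, 0.1]
3 rows: [0.043, 0.815, 0.178, 0.0, -0.001, 0.0, 0.1]
total 6
```

arm_command([
  [[-0.013,0.14,0.032,0,-0.001,0,0.1],[-0.013,0.28,0.063,0,-0.001,0,0.1],[-0.013,0.422,0.095,0,-0.001,0,0.1],[0.043,0.6,0.13,0,-0.001,0,0.1],[0.043,0.72,0.158,0,-0.001,0,0.1],[0.043,0.815,0.178,0,-0.001,0,0.1],[0.043,0.815,0.178,0,-0.001,0,0.1],[0.043,0.815,0.178,0,-0.001,0,0.1],[0.043,0.815,0.178,0,-0.001,0,0.1]],
])

```text
clock: 12.3
tcp_pos: [658.5, -195.3, 156.1]
tool_rot: [0.926, 1.362, -0.929]
wrist_force: [0.5, 0.1, -1.0]
width: 0.229
```

Run:
```python
from h import *
st();snap('wrist','w7.png');crop('w7.png',220,140,420,300,4,'c13.png');snap('side','s7.png');crop('s7.png',340,200,500,340,5,'c14.png')
```

```text
t 12.3 tcp [ 658.5 -195.3  156.1] yaw -1.195 xax [ 0.    -0.003 -1.   ] F [ 0.5  0.1 -1. ] w 0.229 q [-0.34  0.65  1.13 -0.    1.36  0.85] err [-0.4 -0.6  1.1] aerr 0.0013
```

View pics/c13.png

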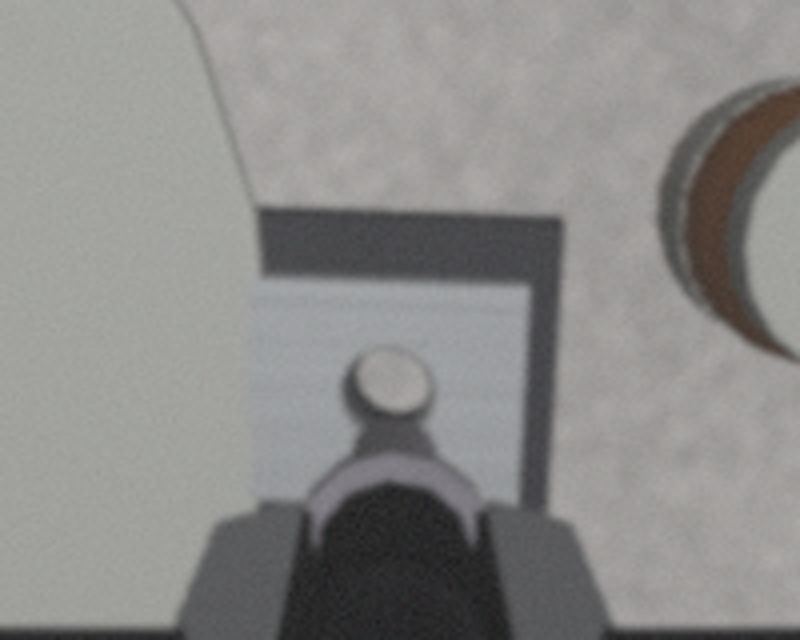

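View pics/c14.png

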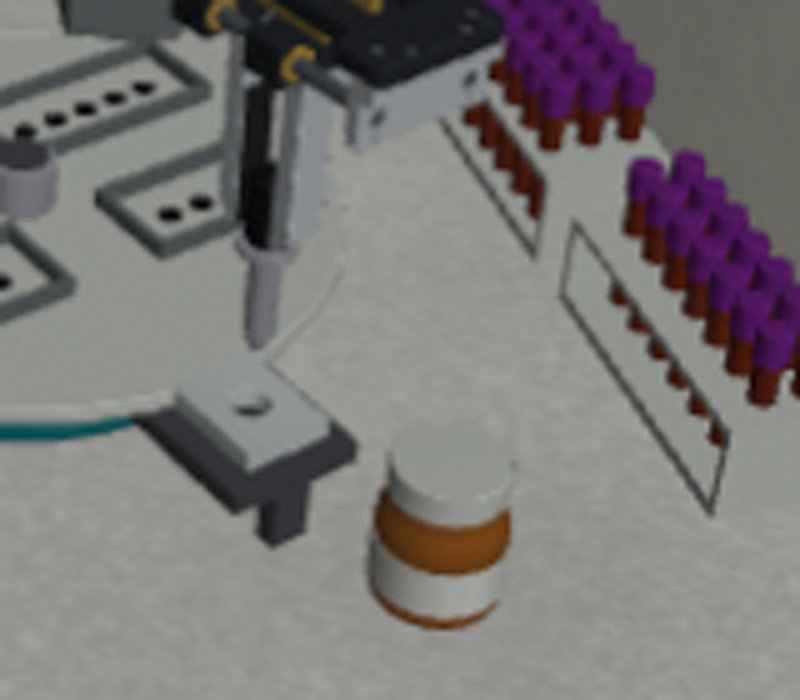

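Run:
```python
from h import *
c=load('w7.png')
print(pix2w(c,((389+.5)/4+219.5,(384+.5)/4+139.5),58))
rebase();plan([(658.9,-195.0,120,-1.194,0.1),(658.9,-195.0,100,-1.194,0.1)])
```

```text
[ 660.83227017 -194.1989415    58.        ]
1 rows: [0.123, 0.001, -0.001, 0.0, 0.001, 0.0, 0.1]
1 rows: [0.19, 0.001, -0.002, 0.0, 0.001, 0.0, 0.1]
total 2
```

arm_command([
  [[0.08,0.004,-0.001,0,0.001,0,0.1],[0.12,0.004,-0.001,0,0.001,0,0.1],[0.12,0.004,-0.001,0,0.001,0,0.1],[0.12,0.004,-0.001,0,0.001,0,0.1]],
])

```text
clock: 12.8
tcp_pos: [660.3, -194.6, 121.2]
tool_rot: [0.928, 1.364, -0.928]
wrist_force: [0.2, 0.1, -0.4]
width: 0.232
```

Run:
```python
from h import *
st();snap('wrist','w8.png');crop('w8.png',260,180,380,300,6,'c15.png');snap('side','s8.png');crop('s8.png',340,200,500,340,5,'c16.png')
```

```text
t 12.8 tcp [ 660.3 -194.6  121.2] yaw -1.195 xax [ 0. -0. -1.] F [ 0.2  0.1 -0.4] w 0.232 q [-0.34  0.68  1.16 -0.    1.3   0.85] err [ 1.5  0.3 21.3] aerr 0.0005
```

View pics/c15.png

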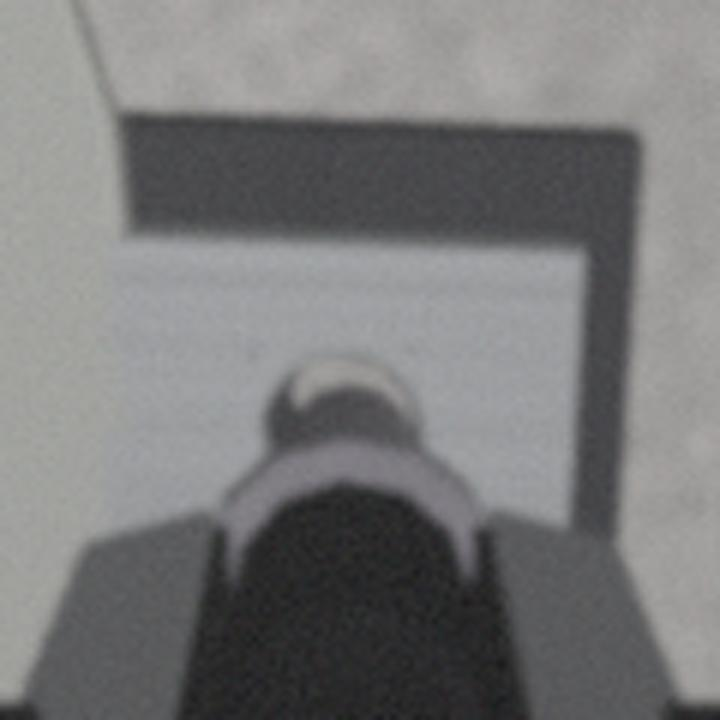

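View pics/c16.png

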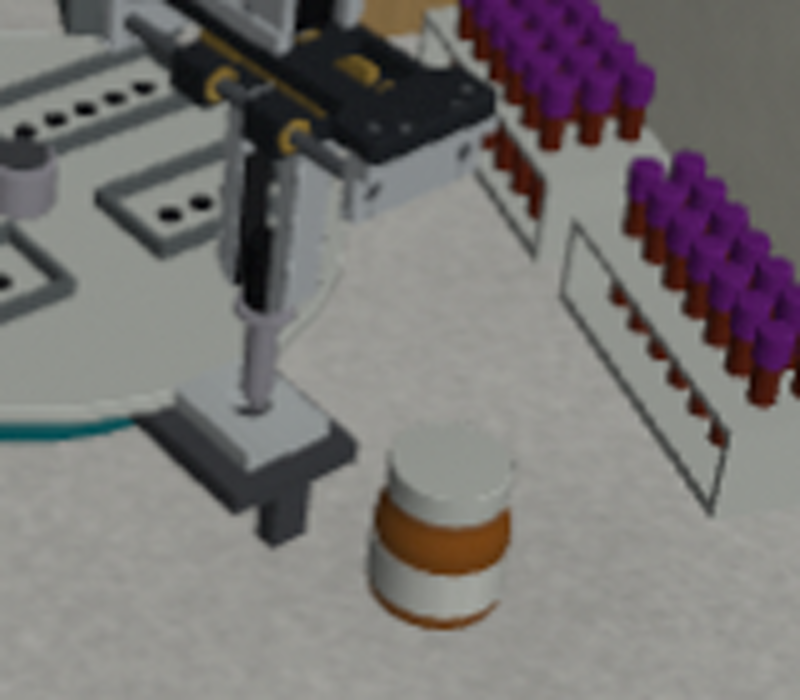

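arm_command([
  [[0.02,0,0,0,0,0,0.1],[0.04,0,0,0,0,0,0.1],[0.06,0,0,0,0,0,0.1],[0.06,0,0,0,0,0,0.1]],
])

```text
clock: 13.3
tcp_pos: [659.9, -194.2, 101.2]
tool_rot: [0.927, 1.366, -0.928]
wrist_force: [0.8, -0.6, -1.4]
width: 0.228
```

Run:
```python
from h import *
st();snap('wrist','w9.png');crop('w9.png',260,180,380,300,6,'c15.png')
```

```text
t 13.3 tcp [ 659.9 -194.2  101.2] yaw -1.194 xax [-0.002  0.001 -1.   ] F [ 0.8 -0.6 -1.4] w 0.228 q [-0.34  0.7   1.18  0.    1.27  0.85] err [1.1 0.7 1.3] aerr 0.0021
```

View pics/c15.png

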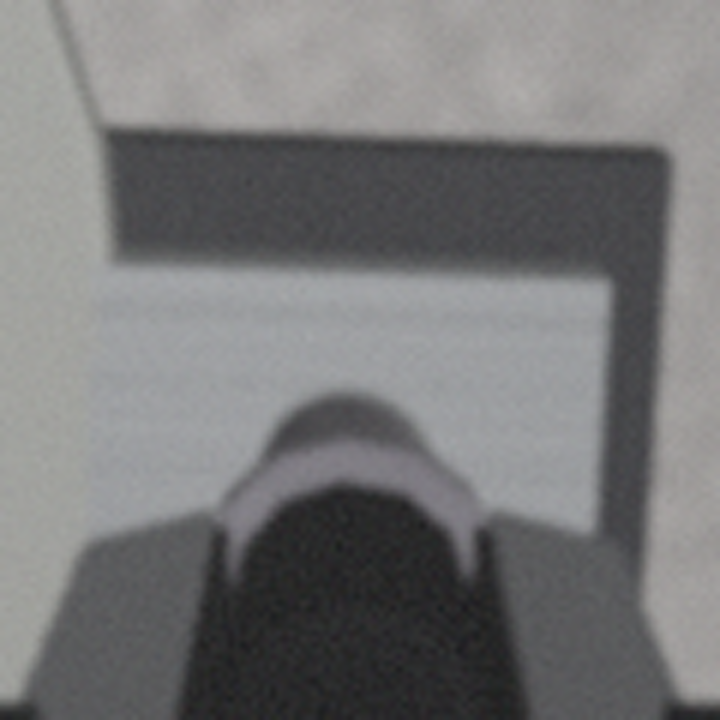

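arm_command([
  [[0.03,0,0,0,0,0,0.1],[0.06,0,0,0,0,0,0.1],[0.08,0,0,0,0,0,0.1],[0.08,0,0,0,0,0,0.1]],
])

```text
clock: 13.75
tcp_pos: [659.9, -194.5, 77.1]
tool_rot: [0.927, 1.366, -0.929]
wrist_force: [-0.2, -1.9, -3.2]
width: 0.23
```

Run:
```python
from h import *
st()
```

```text
t 13.75 tcp [ 659.9 -194.5   77.1] yaw -1.195 xax [-0.002  0.    -1.   ] F [-0.2 -1.9 -3.2] w 0.23 q [-0.34  0.72  1.2  -0.    1.22  0.85] err [  1.1   0.4 -22.8] aerr 0.0019
```

arm_command([
  [[0.02,0,0,0,0,0,0.1],[0.03,0,0,0,0,0,0.1],[0.03,0,0,0,0,0,0.1],[0.03,0,0,0,0,0,0.1]],
])

```text
clock: 14.15
tcp_pos: [660.3, -194.6, 69.2]
tool_rot: [0.928, 1.364, -0.928]
wrist_force: [0.3, -4.7, -5.2]
width: 0.23
```

Run:
```python
from h import *
st()
```

```text
t 14.15 tcp [ 660.3 -194.6   69.2] yaw -1.195 xax [-0. -0. -1.] F [ 0.3 -4.7 -5.2] w 0.23 q [-0.34  0.73  1.2  -0.    1.21  0.85] err [  1.5   0.4 -30.6] aerr 0.0007
```

arm_command([
  [[0.005,0,0,0,0,0,0.55],[0.005,0,0,0,0,0,0.55],[0.005,0,0,0,0,0,0.55],[0.005,0,0,0,0,0,0.55],[0.005,0,0,0,0,0,0.55],[-0.1,0,0,0,0,0,0.55],[-0.2,0,0,0,0,0,0.55],[-0.35,0,0,0,0,0,0.55],[-0.35,0,0,0,0,0,0.55],[-0.35,0,0,0,0,0,0.55]],
])

```text
clock: 15.15
tcp_pos: [660.7, -194.4, 175.5]
tool_rot: [0.928, 1.362, -0.927]
wrist_force: [-0.6, -0.7, -0.9]
width: 0.551
```

Run:
```python
from h import *
st();snap('wrist','w10.png');crop('w10.png',220,140,420,300,4,'c17.png');snap('side','s10.png');crop('s10.png',340,200,500,340,5,'c18.png')
```

```text
t 15.15 tcp [ 660.7 -194.4  175.5] yaw -1.194 xax [ 0.002 -0.001 -1.   ] F [-0.6 -0.7 -0.9] w 0.551 q [-0.34  0.64  1.1   0.    1.4   0.85] err [ 1.9  0.5 75.7] aerr 0.002
```

View pics/c17.png

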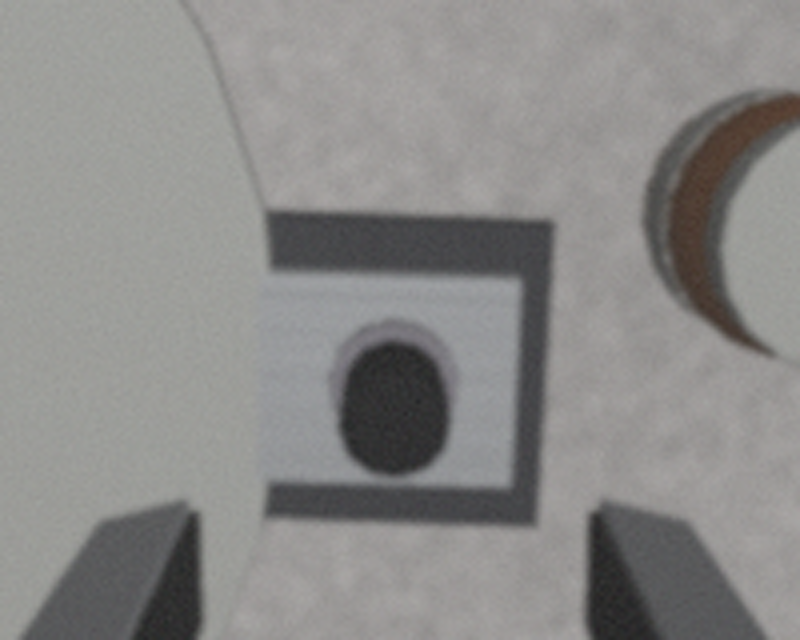

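View pics/c18.png

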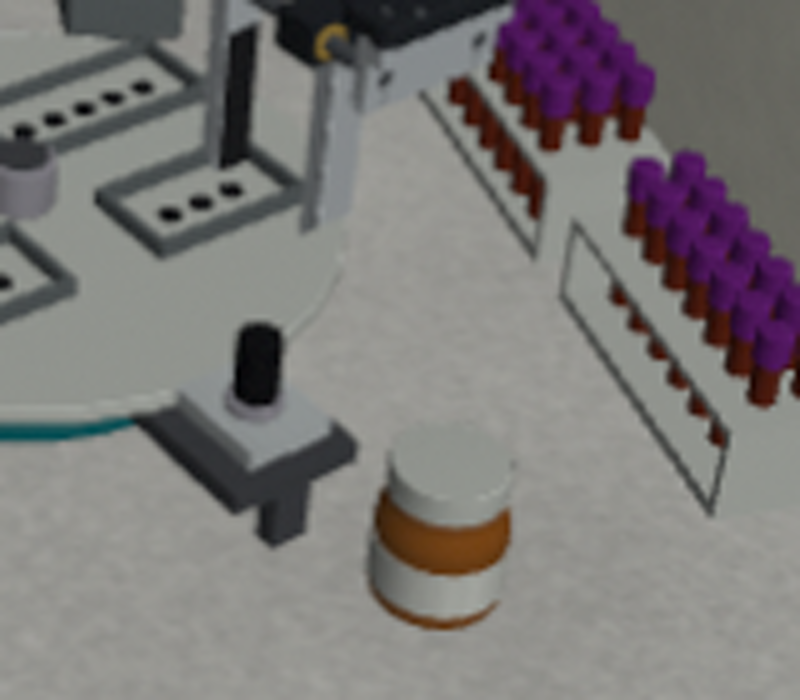

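Run:
```python
from h import *
c=load('w4.png')
for n,uv in(('s2a',(91,247.5)),('s2b',(93.5,268.5)),('s3a',(198,50.5)),('s3c',(199.5,102)),('s5a',(70.5,23.5)),('s5c',(78.5,125))): print(n,pix2w(c,uv,58).round(1))
c=load('t1.png');print(pix2w(c,(540,238),140))
rebase();plan([(414.5,-350,200,-1.55,0.85)])
```

```text
s2a [517.7   5.4  58. ]
s2b [499.7  -1.   58. ]
s3a [701.9 -35.5  58. ]
s3c [666.2 -48.4  58. ]
s5a [686.5  65.4  58. ]
s5c [614.5  39.7  58. ]
[ 500.85702731 -522.40136701  140.        ]
7 rows: [-0.088, -0.952, 0.182, 0.113, 0.0, 0.001, 0.85]
total 7
```

arm_command([
  [[-0.088,-0.952,0.182,0.113,0,0.001,0.85],[-0.088,-0.952,0.182,0.113,0,0.001,0.85],[-0.088,-0.952,0.182,0.113,0,0.001,0.85],[-0.088,-0.952,0.182,0.113,0,0.001,0.85],[-0.088,-0.952,0.182,0.113,0,0.001,0.85],[-0.088,-0.952,0.182,0.113,0,0.001,0.85],[-0.088,-0.952,0.182,0.113,0,0.001,0.85],[-0.088,-0.952,0.182,0.113,0,0.001,0.85],[-0.088,-0.952,0.182,0.113,0,0.001,0.85]],
])

```text
clock: 16.15
tcp_pos: [415.4, -349.5, 200.1]
tool_rot: [1.195, 1.219, -1.19]
wrist_force: [1.5, -0.5, -0.2]
width: 0.852
```

Run:
```python
from h import *
st();snap('wrist','w11.png')
```

```text
t 16.15 tcp [ 415.4 -349.5  200.1] yaw -1.549 xax [ 0.002  0.002 -1.   ] F [ 1.5 -0.5 -0.2] w 0.852 q [-0.77  0.29  1.55  0.    1.3   0.78] err [0.9 0.5 0.2] aerr 0.0012
```

View pics/w11.png

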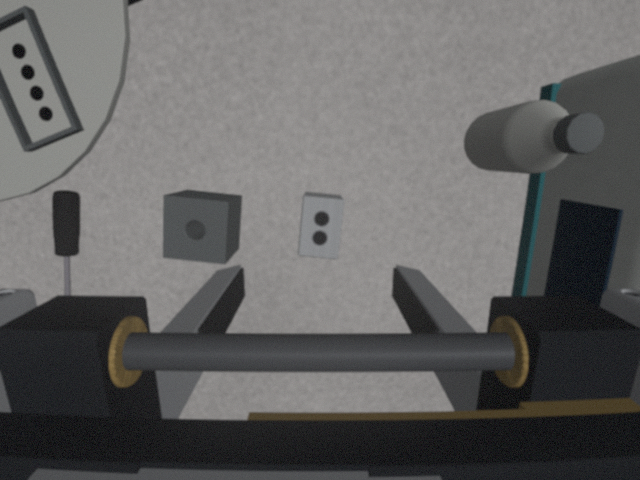

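Run:
```python
from h import *
c=load('w11.png');crop('w11.png',290,180,350,270,8,'c20.png')
```

```text
(no output)
```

View pics/c20.png

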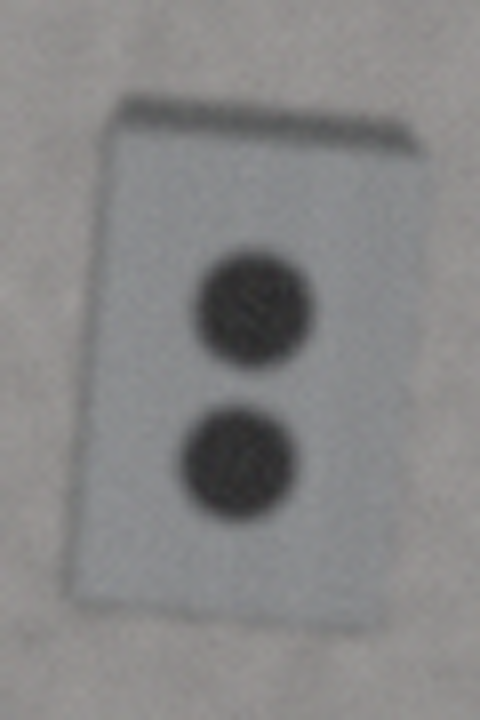

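Run:
```python
from h import *
c=load('w11.png')
q=lambda u,v: pix2w(c,((u+.5)/8+289.5,(v+.5)/8+179.5),45)
a,b=q(254,308),q(239,463);m=(a+b)/2;d=a-b;print(m,np.linalg.norm(d),np.arctan2(d[1],d[0]))
C=[q(*p) for p in((112,130),(425,155),(383,630),(72,600))];print(np.mean(C,0),[np.linalg.norm(C[i]-C[i-1]).round(1) for i in range(4)])
e=(C[0]+C[1]-C[2]-C[3]);print(np.arctan2(e[1],e[0]))
```

```text
[ 413.8010048  -352.30256728   45.        ] 19.23138695152896 -0.07105055120674103
[ 414.15083225 -352.45611988   45.        ] [np.float64(58.2), np.float64(37.4), np.float64(58.9), np.float64(38.6)]
-0.06114856026747723
```

Run:
```python
from h import *
rebase();plan([(413.8,-352.5,60,-1.637,0.85),(413.8,-352.5,18,-1.637,0.85)])
```

```text
4 rows: [0.467, -0.007, 0.011, 0.028, -0.001, -0.001, 0.85]
1 rows: [0.607, -0.008, 0.011, 0.028, -0.001, -0.001, 0.85]
total 5
```

arm_command([
  [[0.15,-0.007,0.011,0.028,-0.001,-0.001,0.85],[0.3,-0.007,0.011,0.028,-0.001,-0.001,0.85],[0.45,-0.007,0.011,0.028,-0.001,-0.001,0.85],[0.53,-0.008,0.011,0.028,-0.001,-0.001,0.85],[0.607,-0.008,0.011,0.028,-0.001,-0.001,0.85],[0.607,-0.008,0.011,0.028,-0.001,-0.001,0.85],[0.607,-0.008,0.011,0.028,-0.001,-0.001,0.3],[0.607,-0.008,0.011,0.028,-0.001,-0.001,0.3],[0.607,-0.008,0.011,0.028,-0.001,-0.001,0.3],[0.607,-0.008,0.011,0.028,-0.001,-0.001,0.3],[0.607,-0.008,0.011,0.028,-0.001,-0.001,0.3],[0.607,-0.008,0.011,0.028,-0.001,-0.001,0.3]],
], newtons=30)

```text
clock: 17.4
tcp_pos: [413.2, -353.4, 19.2]
tool_rot: [1.256, 1.175, -1.259]
wrist_force: [-0.7, 2.8, 4.7]
width: 0.422
```

arm_command([
  [[0,0,0,0,0,0,0.3],[0,0,0,0,0,0,0.3],[0,0,0,0,0,0,0.3],[0,0,0,0,0,0,0.3]],
])

```text
clock: 17.8
tcp_pos: [413.2, -353.4, 19.2]
tool_rot: [1.256, 1.175, -1.259]
wrist_force: [-1.3, 2.8, 6.4]
width: 0.425
```

Run:
```python
from h import *
st()
```

```text
t 17.8 tcp [ 413.2 -353.4   19.2] yaw -1.637 xax [ 0.    -0.002 -1.   ] F [-1.3  2.8  6.4] w 0.425 q [-0.77  0.51  1.7  -0.    0.93  0.86] err [-0.5 -1.   1.1] aerr 0.002
```

Run:
```python
from h import *
rebase();plan([(413.2,-353,150,-1.637,0.3),(450,-200,150,-1.45,0.3)])
```

```text
3 rows: [-0.436, 0.0, 0.0, 0.0, 0.001, 0.0, 0.3]
4 rows: [-0.437, 0.089, -0.517, -0.06, 0.001, 0.0, 0.3]
total 7
```

arm_command([
  [[-0.1,0,0,0,0.001,0,0.3],[-0.25,0,0,0,0.001,0,0.3],[-0.436,0,0,0,0.001,0,0.3],[-0.436,0,0,0,0.001,0,0.3],[-0.437,0.089,-0.517,-0.06,0.001,0,0.3],[-0.437,0.089,-0.517,-0.06,0.001,0,0.3],[-0.437,0.089,-0.517,-0.06,0.001,0,0.3],[-0.437,0.089,-0.517,-0.06,0.001,0,0.3],[-0.437,0.089,-0.517,-0.06,0.001,0,0.3],[-0.437,0.089,-0.517,-0.06,0.001,0,0.3]],
])

```text
clock: 18.8
tcp_pos: [449.8, -200.8, 149.1]
tool_rot: [1.119, 1.265, -1.119]
wrist_force: [0.0, -0.7, -1.6]
width: 0.426
```

Run:
```python
from h import *
st();rebase();plan([(508.3,1.9,150,-1.2265,0.3)])
```

```text
t 18.8 tcp [ 449.8 -200.8  149.1] yaw -1.449 xax [-0.001  0.001 -1.   ] F [ 0.  -0.7 -1.6] w 0.426 q [-0.49  0.23  1.75  0.    1.17  0.95] err [-0.3 -0.7 -0.9] aerr 0.0009
5 rows: [-0.003, 0.275, -0.647, -0.071, 0.0, 0.0, 0.3]
total 5
```

arm_command([
  [[-0.003,0.275,-0.647,-0.071,0,0,0.3],[-0.003,0.275,-0.647,-0.071,0,0,0.3],[-0.003,0.275,-0.647,-0.071,0,0,0.3],[-0.003,0.275,-0.647,-0.071,0,0,0.3],[-0.003,0.275,-0.647,-0.071,0,0,0.3],[-0.003,0.275,-0.647,-0.071,0,0,0.3],[-0.003,0.275,-0.647,-0.071,0,0,0.3],[-0.003,0.275,-0.647,-0.071,0,0,0.3]],
])

```text
clock: 19.6
tcp_pos: [508.1, 0.8, 150.4]
tool_rot: [0.953, 1.353, -0.953]
wrist_force: [-0.0, -0.4, -2.0]
width: 0.423
```

Run:
```python
from h import *
st();rebase();snap('wrist','w12.png');plan([(508.5,1.9,95,-1.2265,0.3),(508.5,1.9,78,-1.2265,0.3)])
```

```text
t 19.6 tcp [508.1   0.8 150.4] yaw -1.228 xax [-0.001  0.001 -1.   ] F [-0.  -0.4 -2. ] w 0.423 q [-0.07  0.26  1.7   0.    1.18  1.16] err [-0.  -1.1  0.4] aerr 0.0021
2 rows: [0.185, 0.002, -0.003, -0.001, 0.0, 0.0, 0.3]
1 rows: [0.241, 0.002, -0.003, -0.001, 0.0, 0.0, 0.3]
total 3
```

View pics/w12.png

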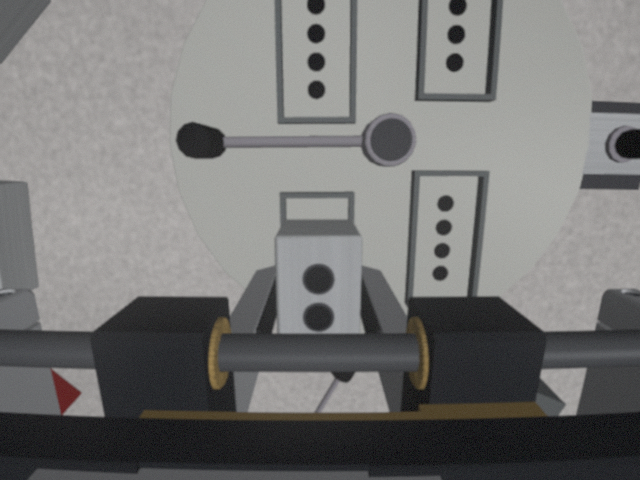

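Block 2 hangs at (318,270) over the two-dot pocket, aligned with it. Lowering.

arm_command([
  [[0.1,0.002,-0.003,-0.001,0,0,0.3],[0.185,0.002,-0.003,-0.001,0,0,0.3],[0.22,0.002,-0.003,-0.001,0,0,0.3],[0.241,0.002,-0.003,-0.001,0,0,0.3],[0.241,0.002,-0.003,-0.001,0,0,0.3]],
])

```text
clock: 20.15
tcp_pos: [508.7, 3.3, 78.4]
tool_rot: [0.95, 1.354, -0.949]
wrist_force: [0.2, -0.9, -1.7]
width: 0.425
```

Run:
```python
from h import *
st();snap('side','s12.png');crop('s12.png',230,150,430,300,4,'c21.png')
```

```text
t 20.15 tcp [508.7   3.3  78.4] yaw -1.223 xax [-0.     0.001 -1.   ] F [ 0.2 -0.9 -1.7] w 0.425 q [-0.07  0.36  1.77  0.    1.02  1.16] err [0.3 1.4 0.2] aerr 0.0017
```

View pics/c21.png

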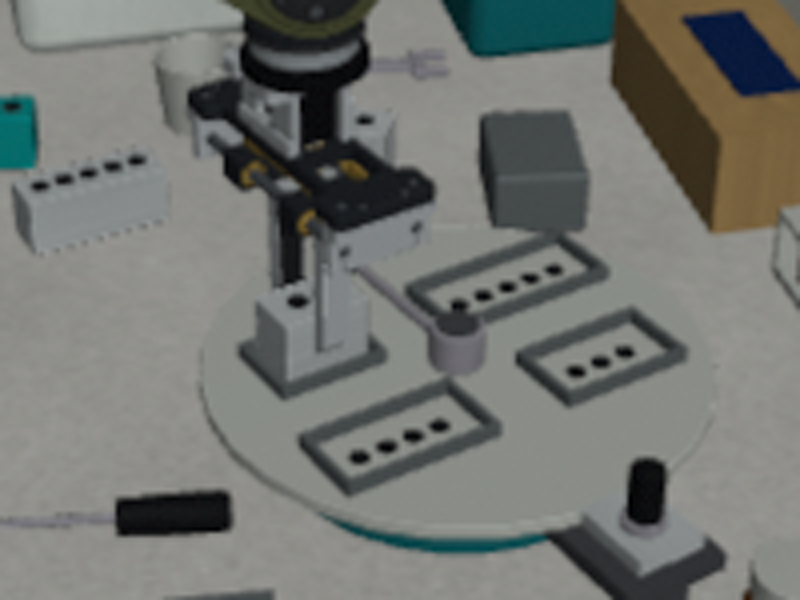

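arm_command([
  [[0.003,-0.001,0.002,0,0,0,0.3],[0.003,-0.001,0.002,0,0,0,0.7],[0.003,-0.001,0.002,0,0,0,0.7],[0.003,-0.001,0.002,0,0,0,0.7],[0.003,-0.001,0.002,0,0,0,0.7],[-0.1,-0.001,0.002,0,0,0,0.7],[-0.25,-0.001,0.002,0,0,0,0.7],[-0.4,-0.001,0.002,0,0,0,0.7],[-0.4,-0.001,0.002,0,0,0,0.7]],
])

```text
clock: 21.1
tcp_pos: [510.7, 2.9, 204.2]
tool_rot: [0.952, 1.346, -0.944]
wrist_force: [-0.5, -0.0, 0.2]
width: 0.701
```

Run:
```python
from h import *
st();rebase();snap('wrist','w13.png')
# block_5 pose from top image
c=snap('top','t13.png');crop('t13.png',120,130,300,330,3.5,'c22.png')
```

```text
t 21.1 tcp [510.7   2.9 204.2] yaw -1.223 xax [ 0.009  0.    -1.   ] F [-0.5 -0.   0.2] w 0.701 q [-0.07  0.21  1.64  0.    1.29  1.16] err [  2.3   1.  126. ] aerr 0.0101
```

View pics/w13.png

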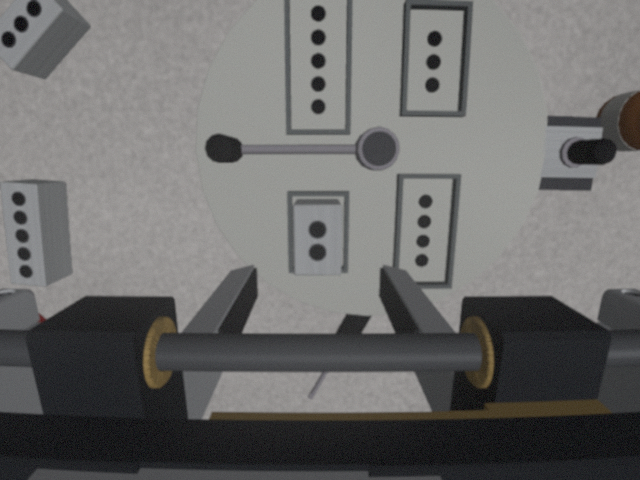

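View pics/c22.png

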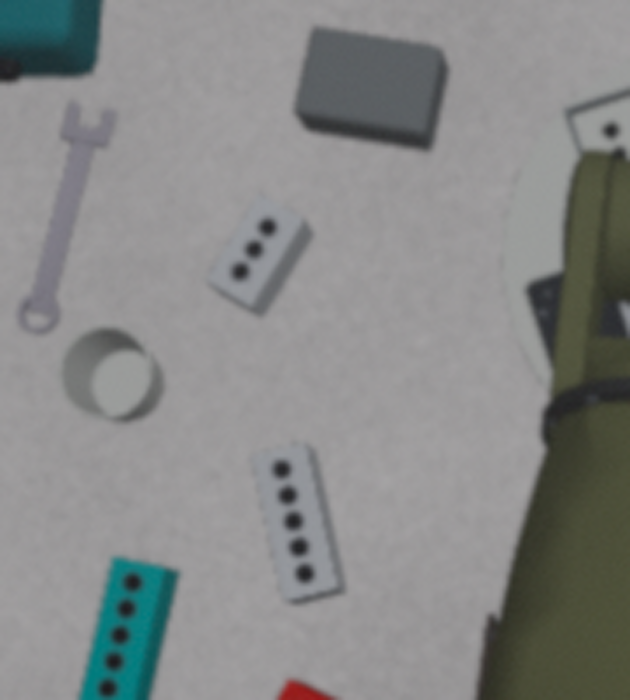

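Run:
```python
from h import *
c=load('w13.png');a=pix2w(c,(317.3,229.5),103);b=pix2w(c,(317,252.5),103);print((a+b)/2,np.arctan2(*(a-b)[1::-1]))
plan([(460,140,200,-1.27,0.85)])
```

```text
[509.07609636   2.17668496 103.        ] 0.3350046635488576
4 rows: [0.012, -0.003, -0.487, 0.015, 0.001, -0.003, 0.85]
total 4
```

Block 2 is seated within 1 mm. On to block 5.

arm_command([
  [[0.012,-0.003,-0.487,0.015,0.001,-0.003,0.85],[0.012,-0.003,-0.487,0.015,0.001,-0.003,0.85],[0.012,-0.003,-0.487,0.015,0.001,-0.003,0.85],[0.012,-0.003,-0.487,0.015,0.001,-0.003,0.85],[0.012,-0.003,-0.487,0.015,0.001,-0.003,0.85]],
])

```text
clock: 21.7
tcp_pos: [457.2, 140.5, 193.5]
tool_rot: [0.979, 1.348, -0.991]
wrist_force: [0.9, -0.1, 0.1]
width: 0.85
```

Run:
```python
from h import *
st();rebase();plan([(402,282,200,-1.318,0.85)])
```

```text
t 21.7 tcp [457.2 140.5 193.5] yaw -1.268 xax [-0.012  0.    -1.   ] F [ 0.9 -0.1  0.1] w 0.85 q [0.22 0.16 1.72 0.   1.27 1.49] err [-2.8  0.6 -6.6] aerr 0.0117
4 rows: [-0.019, -0.035, -0.505, 0.016, -0.001, 0.004, 0.85]
total 4
```

arm_command([
  [[-0.019,-0.035,-0.505,0.016,-0.001,0,0.85],[-0.019,-0.035,-0.505,0.016,-0.001,0,0.85],[-0.019,-0.035,-0.505,0.016,-0.001,0,0.85],[-0.019,-0.035,-0.505,0.016,-0.001,0,0.85],[-0.019,-0.035,-0.505,0.016,-0.001,0,0.85],[-0.019,-0.035,-0.505,0.016,-0.001,0,0.85],[-0.019,-0.035,-0.505,0.016,-0.001,0,0.85]],
])

```text
clock: 22.4
tcp_pos: [403.7, 280.1, 200.9]
tool_rot: [1.018, 1.323, -1.032]
wrist_force: [0.3, -0.0, 0.8]
width: 0.849
```

Run:
```python
from h import *
st();snap('wrist','w14.png')
```

```text
t 22.4 tcp [403.7 280.1 200.9] yaw -1.322 xax [-0.01  -0.003 -1.   ] F [ 0.3 -0.   0.8] w 0.849 q [0.53 0.18 1.68 0.   1.29 1.85] err [ 1.7 -1.8  0.9] aerr 0.0117
```

View pics/w14.png

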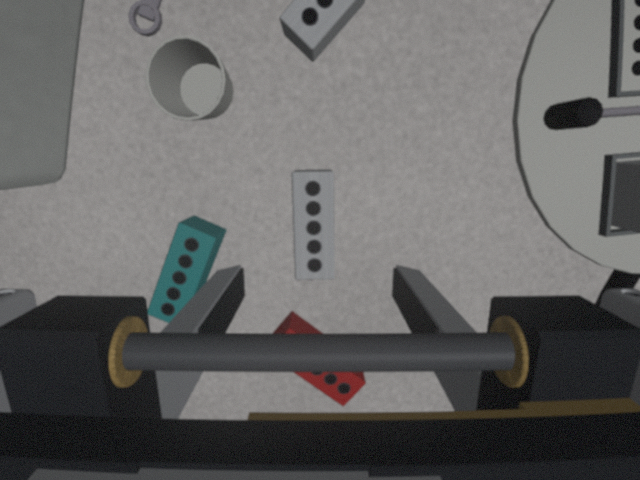

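Run:
```python
from h import *
c=load('w14.png')
W=[(313,188.3),(313.3,208.5),(313.8,227.8),(314.3,247),(314.8,265.3)]
P=np.array([pix2w(c,w,45) for w in W]);print(P.mean(0),np.diff(P[:,:2],axis=0).round(1).tolist());d=P[0]-P[-1];th=np.arctan2(d[1],d[0]);print(th)
yaw=th-np.pi/2;m=P.mean(0)
rebase();plan([(m[0]-.4,m[1]-.6,60,yaw,0.7),(m[0]-.4,m[1]-.6,18,yaw,0.7)])
```

```text
[399.0593238  282.49007143  45.        ] [[-18.7, -5.0], [-18.2, -5.1], [-18.6, -5.2], [-18.2, -5.1]]
0.26870657912164797
4 rows: [0.47, -0.01, -0.009, -0.006, 0.0, 0.003, 0.7]
1 rows: [0.61, -0.009, -0.009, -0.006, 0.0, 0.003, 0.7]
total 5
```

arm_command([
  [[0.15,-0.01,-0.009,-0.006,0,0.003,0.7],[0.3,-0.01,-0.009,-0.006,0,0.003,0.7],[0.45,-0.01,-0.009,-0.006,0,0.003,0.7],[0.53,-0.009,-0.009,-0.006,0,0.003,0.7],[0.61,-0.009,-0.009,-0.006,0,0.003,0.7],[0.61,-0.009,-0.009,-0.006,0,0.003,0.7],[0.61,-0.009,-0.009,-0.006,0,0.003,0.3],[0.61,-0.009,-0.009,-0.006,0,0.003,0.3],[0.61,-0.009,-0.009,-0.006,0,0.003,0.3],[0.61,-0.009,-0.009,-0.006,0,0.003,0.3],[0.61,-0.009,-0.009,-0.006,0,0.003,0.3],[0.61,-0.009,-0.009,-0.006,0,0.003,0.3]],
], newtons=30)

```text
clock: 23.65
tcp_pos: [398.5, 283.3, 19.2]
tool_rot: [1.009, 1.324, -1.007]
wrist_force: [-1.2, -2.7, 7.2]
width: 0.423
```

arm_command([
  [[0,0,0,0,0,0,0.3],[0,0,0,0,0,0,0.3],[0,0,0,0,0,0,0.3]],
])

```text
clock: 23.95
tcp_pos: [398.5, 283.3, 19.2]
tool_rot: [1.009, 1.324, -1.007]
wrist_force: [-1.8, -2.4, 7.4]
width: 0.421
```

Run:
```python
from h import *
st();rebase();s=r.state();p=s['tcp_pos'];plan([(p[0],p[1],150,-1.302,0.3),(500,160,150,-1.26,0.3)])
```

```text
t 23.95 tcp [398.5 283.3  19.2] yaw -1.301 xax [ 0.001  0.001 -1.   ] F [-1.8 -2.4  7.4] w 0.421 q [0.54 0.42 1.86 0.   0.87 1.84] err [-0.1  1.5  1.2] aerr 0.0029
3 rows: [-0.436, 0.001, 0.0, 0.0, 0.0, 0.0, 0.3]
4 rows: [-0.436, 0.217, 0.486, -0.013, 0.0, 0.0, 0.3]
total 7
```

arm_command([
  [[-0.1,0.001,0,0,0,0,0.3],[-0.25,0.001,0,0,0,0,0.3],[-0.436,0.001,0,0,0,0,0.3],[-0.436,0.001,0,0,0,0,0.3],[-0.436,0.217,0.486,-0.013,0,0,0.3],[-0.436,0.217,0.486,-0.013,0,0,0.3],[-0.436,0.217,0.486,-0.013,0,0,0.3],[-0.436,0.217,0.486,-0.013,0,0,0.3],[-0.436,0.217,0.486,-0.013,0,0,0.3],[-0.436,0.217,0.486,-0.013,0,0,0.3],[-0.436,0.217,0.486,-0.013,0,0,0.3]],
])

```text
clock: 25.05
tcp_pos: [498.8, 161.0, 148.7]
tool_rot: [0.976, 1.341, -0.977]
wrist_force: [-0.1, -1.0, -3.4]
width: 0.422
```

Run:
```python
from h import *
st();rebase();plan([(649.9,52.2,150,-1.2265,0.3)])
```

```text
t 25.05 tcp [498.8 161.  148.7] yaw -1.259 xax [-0.001  0.    -1.   ] F [-0.1 -1.  -3.4] w 0.422 q [0.24 0.3  1.66 0.   1.18 1.5 ] err [-1.2  0.9 -1.3] aerr 0.0026
5 rows: [-0.005, 0.368, 0.5, -0.01, 0.0, 0.0, 0.3]
total 5
```

arm_command([
  [[-0.005,0.368,0.5,-0.01,0,0,0.3],[-0.005,0.368,0.5,-0.01,0,0,0.3],[-0.005,0.368,0.5,-0.01,0,0,0.3],[-0.005,0.368,0.5,-0.01,0,0,0.3],[-0.005,0.368,0.5,-0.01,0,0,0.3],[-0.005,0.368,0.5,-0.01,0,0,0.3],[-0.005,0.368,0.5,-0.01,0,0,0.3],[-0.005,0.368,0.5,-0.01,0,0,0.3]],
])

```text
clock: 25.85
tcp_pos: [649.9, 52.0, 150.8]
tool_rot: [0.953, 1.352, -0.953]
wrist_force: [-0.9, -1.2, -2.1]
width: 0.424
```

Run:
```python
from h import *
st();rebase();plan([(650.1,52.4,95,-1.2265,0.3),(650.1,52.4,77.6,-1.2265,0.3)]);snap('wrist','w15.png')
```

```text
t 25.85 tcp [649.9  52.  150.8] yaw -1.227 xax [ 0.  0. -1.] F [-0.9 -1.2 -2.1] w 0.424 q [0.02 0.57 1.26 0.   1.31 1.25] err [ 0.1 -0.   0.7] aerr 0.0007
2 rows: [0.186, 0.001, -0.001, 0.0, 0.0, 0.0, 0.3]
1 rows: [0.244, 0.001, -0.001, 0.0, 0.0, 0.0, 0.3]
total 3
```

View pics/w15.png

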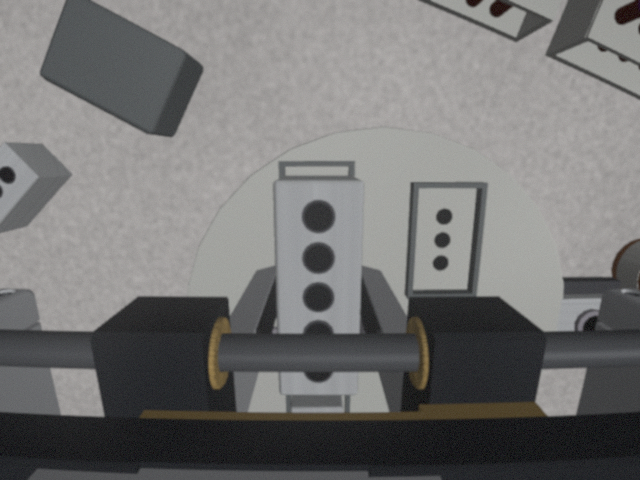

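Block 5 hangs over the five-dot pocket at (318,290), aligned. Lowering and releasing.

arm_command([
  [[0.1,0.001,-0.001,0,0,0,0.3],[0.186,0.001,-0.001,0,0,0,0.3],[0.22,0.001,-0.001,0,0,0,0.3],[0.244,0.001,-0.001,0,0,0,0.3],[0.244,0.001,-0.001,0,0,0,0.3],[0.244,0.001,-0.001,0,0,0,0.3]],
])

```text
clock: 26.5
tcp_pos: [651.2, 51.3, 78.4]
tool_rot: [0.954, 1.351, -0.953]
wrist_force: [0.1, 0.5, -2.4]
width: 0.422
```

Run:
```python
from h import *
st();snap('side','s15.png');crop('s15.png',230,150,430,300,4,'c23.png')
```

```text
t 26.5 tcp [651.2  51.3  78.4] yaw -1.229 xax [ 0.001  0.    -1.   ] F [ 0.1  0.5 -2.4] w 0.422 q [0.02 0.65 1.32 0.   1.17 1.25] err [ 1.1 -1.2  0.7] aerr 0.002
```

View pics/c23.png

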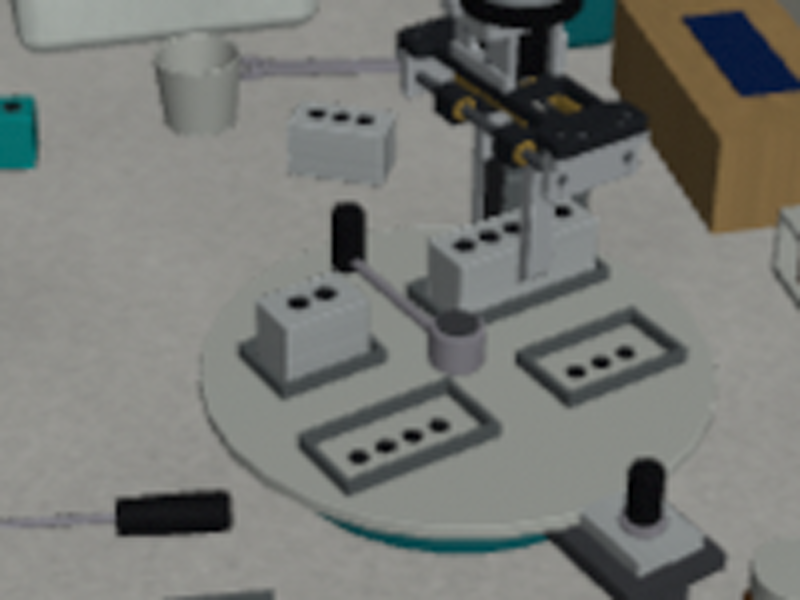

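arm_command([
  [[0.003,0,0,0,0,0,0.3],[0.003,0,0,0,0,0,0.7],[0.003,0,0,0,0,0,0.7],[0.003,0,0,0,0,0,0.7],[0.003,0,0,0,0,0,0.7],[-0.1,0,0,0,0,0,0.7],[-0.25,0,0,0,0,0,0.7],[-0.4,0,0,0,0,0,0.7],[-0.4,0,0,0,0,0,0.7],[-0.4,0,0,0,0,0,0.7],[-0.4,0,0,0,0,0,0.7]],
])

```text
clock: 27.65
tcp_pos: [650.2, 51.1, 195.8]
tool_rot: [0.953, 1.354, -0.955]
wrist_force: [-0.5, -0.1, 0.3]
width: 0.698
```

Run:
```python
from h import *
st();rebase();snap('wrist','w16.png');plan([(625,160,200,-0.2,0.85)])
```

```text
t 27.65 tcp [650.2  51.1 195.8] yaw -1.229 xax [-0.002  0.    -1.   ] F [-0.5 -0.1  0.3] w 0.698 q [0.02 0.54 1.21 0.   1.4  1.25] err [ 1.000e-01 -1.300e+00  1.182e+02] aerr 0.0029
8 rows: [-0.014, 0.042, -0.37, -0.328, -0.001, 0.001, 0.85]
total 8
```

View pics/w16.png

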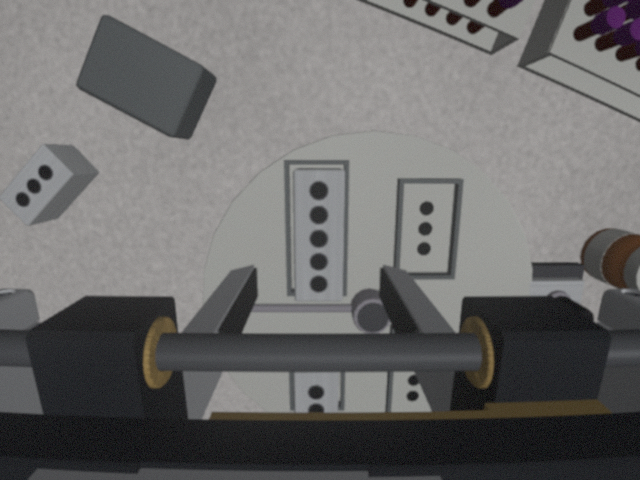

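arm_command([
  [[-0.014,0.042,-0.37,-0.328,0,0,0.85],[-0.014,0.042,-0.37,-0.328,0,0,0.85],[-0.014,0.042,-0.37,-0.328,0,0,0.85],[-0.014,0.042,-0.37,-0.328,0,0,0.85],[-0.014,0.042,-0.37,-0.328,0,0,0.85],[-0.014,0.042,-0.37,-0.328,0,0,0.85],[-0.014,0.042,-0.37,-0.328,0,0,0.85],[-0.014,0.042,-0.37,-0.328,0,0,0.85],[-0.014,0.042,-0.37,-0.328,0,0,0.85]],
])

```text
clock: 28.6
tcp_pos: [625.2, 159.9, 200.6]
tool_rot: [0.159, 1.566, -0.159]
wrist_force: [0.6, -0.1, -0.3]
width: 0.852
```

Run:
```python
from h import *
c=load('w16.png')
P=np.array([pix2w(c,w,103) for w in [(318.7,190),(318.7,214.5),(318.7,239),(318.5,261.5),(318.3,284)]]);print('b5',P.mean(0))
P=np.array([pix2w(c,w,45) for w in [(46,172.5),(34,186),(22,200)]]);print('b3',P.mean(0),P[0]-P[-1])
st();rebase();plan([(595,320,190,1.1,0.85)])
```

```text
b5 [651.72035085  50.68908756 103.        ]
b3 [595.60917677 322.7481653   45.        ] [ 34.51175181 -19.19753745   0.        ]
t 28.6 tcp [625.2 159.9 200.6] yaw -0.203 xax [-0.002 -0.    -1.   ] F [ 0.6 -0.1 -0.3] w 0.852 q [0.19 0.52 1.22 0.   1.4  0.4 ] err [ 0.3 -0.   0.5] aerr 0.0052
10 rows: [0.035, 0.503, -0.206, -0.415, 0.0, 0.0, 0.85]
total 10
```

arm_command([
  [[0.035,0.503,-0.206,-0.415,0,0,0.85],[0.035,0.503,-0.206,-0.415,0,0,0.85],[0.035,0.503,-0.206,-0.415,0,0,0.85],[0.035,0.503,-0.206,-0.415,0,0,0.85],[0.035,0.503,-0.206,-0.415,0,0,0.85],[0.035,0.503,-0.206,-0.415,0,0,0.85],[0.035,0.503,-0.206,-0.415,0,0,0.85],[0.035,0.503,-0.206,-0.415,0,0,0.85],[0.035,0.503,-0.206,-0.415,0,0,0.85],[0.035,0.503,-0.206,-0.415,0,0,0.85],[0.035,0.503,-0.206,-0.415,0,0,0.85],[0.035,0.503,-0.206,-0.415,0,0,0.85]],
])

```text
clock: 29.8
tcp_pos: [594.5, 320.0, 190.8]
tool_rot: [-0.857, 1.396, 0.857]
wrist_force: [0.0, -0.2, 0.1]
width: 0.852
```

Run:
```python
from h import *
st();snap('wrist','w17.png')
```

```text
t 29.8 tcp [594.5 320.  190.8] yaw 1.102 xax [-0.  0. -1.] F [ 0.  -0.2  0.1] w 0.852 q [ 0.44  0.6   1.13  0.    1.41 -0.66] err [-0.4 -0.1  0.7] aerr 0.0012
```

View pics/w17.png

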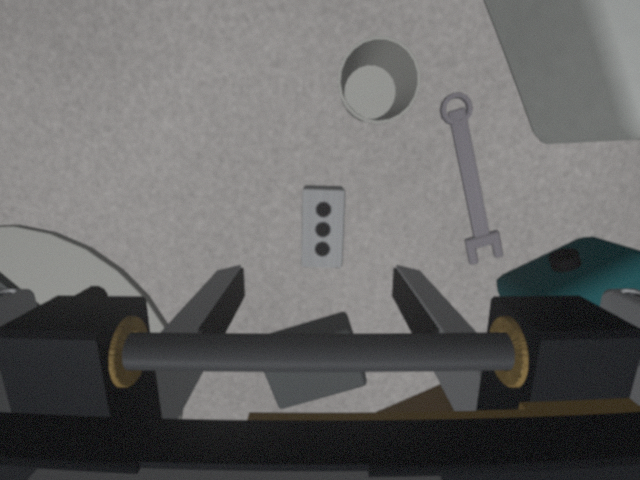

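Run:
```python
from h import *
c=load('w17.png')
W=[(323.3,209.2),(322.8,229.2),(322,249)]
P=np.array([pix2w(c,w,45) for w in W]);m=P.mean(0);print(m,np.diff(P[:,:2],axis=0).round(1).tolist());d=P[-1]-P[0];th=np.arctan2(d[1],d[0]);print(th)
yaw=th+np.pi/2
# camera->tcp bias here is flipped: none assumed
rebase();plan([(m[0],m[1],60,yaw,0.75),(m[0],m[1],18,yaw,0.75)])
```

```text
[596.69170695 322.77324136  45.        ] [[16.8, -9.0], [16.9, -9.4]]
-0.498219607020414
3 rows: [0.436, -0.002, 0.011, 0.009, 0.0, 0.0, 0.75]
1 rows: [0.576, -0.002, 0.011, 0.009, 0.0, 0.0, 0.75]
total 4
```

arm_command([
  [[0.15,-0.002,0.011,0.009,0,0,0.75],[0.3,-0.002,0.011,0.009,0,0,0.75],[0.43,-0.002,0.011,0.009,0,0,0.75],[0.51,-0.002,0.011,0.009,0,0,0.75],[0.576,-0.002,0.011,0.009,0,0,0.75],[0.576,-0.002,0.011,0.009,0,0,0.75],[0.576,-0.002,0.011,0.009,0,0,0.3],[0.576,-0.002,0.011,0.009,0,0,0.3],[0.576,-0.002,0.011,0.009,0,0,0.3],[0.576,-0.002,0.011,0.009,0,0,0.3],[0.576,-0.002,0.011,0.009,0,0,0.3],[0.576,-0.002,0.011,0.009,0,0,0.3]],
])

```text
clock: 31.05
tcp_pos: [596.9, 323.0, 19.0]
tool_rot: [-0.838, 1.402, 0.838]
wrist_force: [-0.9, 0.3, 6.1]
width: 0.425
```

arm_command([
  [[0,0,0,0,0,0,0.3],[0,0,0,0,0,0,0.3],[0,0,0,0,0,0,0.3],[0,0,0,0,0,0,0.3]],
])

```text
clock: 31.45
tcp_pos: [596.9, 323.0, 19.0]
tool_rot: [-0.838, 1.402, 0.838]
wrist_force: [-0.9, 0.4, 6.0]
width: 0.422
```

Run:
```python
from h import *
st();rebase();s=r.state();p=s['tcp_pos'];plan([(p[0],p[1],165,1.073,0.3),(620,190,165,1.4,0.3)])
```

```text
t 31.45 tcp [596.9 323.   19. ] yaw 1.077 xax [ 0.001  0.001 -1.   ] F [-0.9  0.4  6. ] w 0.422 q [ 0.44  0.77  1.26  0.    1.11 -0.64] err [0.4 0.3 1. ] aerr 0.0031
4 rows: [-0.487, 0.0, 0.0, 0.001, 0.0, 0.0, 0.3]
3 rows: [-0.487, -0.278, -0.353, -0.103, 0.0, 0.0, 0.3]
total 7
```

arm_command([
  [[-0.1,0,0,0.001,0,0,0.3],[-0.25,0,0,0.001,0,0,0.3],[-0.4,0,0,0.001,0,0,0.3],[-0.487,0,0,0.001,0,0,0.3],[-0.487,0,0,0.001,0,0,0.3],[-0.487,-0.278,-0.353,-0.103,0,0,0.3],[-0.487,-0.278,-0.353,-0.103,0,0,0.3],[-0.487,-0.278,-0.353,-0.103,0,0,0.3],[-0.487,-0.278,-0.353,-0.103,0,0,0.3],[-0.487,-0.278,-0.353,-0.103,0,0,0.3],[-0.487,-0.278,-0.353,-0.103,0,0,0.3],[-0.487,-0.278,-0.353,-0.103,0,0,0.3]],
])

```text
clock: 32.65
tcp_pos: [619.4, 191.0, 163.5]
tool_rot: [-1.083, 1.285, 1.084]
wrist_force: [-0.3, -0.6, -3.4]
width: 0.422
```

Run:
```python
from h import *
st();rebase();plan([(683.8,-41.8,160,1.915,0.3)])
```

```text
t 32.65 tcp [619.4 191.  163.5] yaw 1.402 xax [-0.001 -0.    -1.   ] F [-0.3 -0.6 -3.4] w 0.422 q [ 0.24  0.55  1.26  0.    1.33 -1.16] err [-0.6  0.9 -1.5] aerr 0.0025
6 rows: [0.012, -0.342, -0.729, -0.163, 0.0, 0.0, 0.3]
total 6
```

arm_command([
  [[0.012,-0.342,-0.729,-0.163,0,0,0.3],[0.012,-0.342,-0.729,-0.163,0,0,0.3],[0.012,-0.342,-0.729,-0.163,0,0,0.3],[0.012,-0.342,-0.729,-0.163,0,0,0.3],[0.012,-0.342,-0.729,-0.163,0,0,0.3],[0.012,-0.342,-0.729,-0.163,0,0,0.3],[0.012,-0.342,-0.729,-0.163,0,0,0.3],[0.012,-0.342,-0.729,-0.163,0,0,0.3],[0.012,-0.342,-0.729,-0.163,0,0,0.3]],
])

```text
clock: 33.55
tcp_pos: [683.8, -41.3, 160.7]
tool_rot: [-1.458, 1.026, 1.458]
wrist_force: [1.8, -0.3, -2.0]
width: 0.423
```

Run:
```python
from h import *
st();rebase();plan([(684,-41.6,95,1.915,0.3),(684,-41.6,77.4,1.915,0.3)]);snap('wrist','w18.png')
```

```text
t 33.55 tcp [683.8 -41.3 160.7] yaw 1.915 xax [-0.  0. -1.] F [ 1.8 -0.3 -2. ] w 0.423 q [-0.11  0.64  1.13  0.    1.37 -2.03] err [0.1 0.5 0.9] aerr 0.0013
2 rows: [0.219, 0.0, -0.001, 0.0, 0.0, 0.0, 0.3]
1 rows: [0.278, 0.0, -0.001, 0.0, 0.0, 0.0, 0.3]
total 3
```

View pics/w18.png

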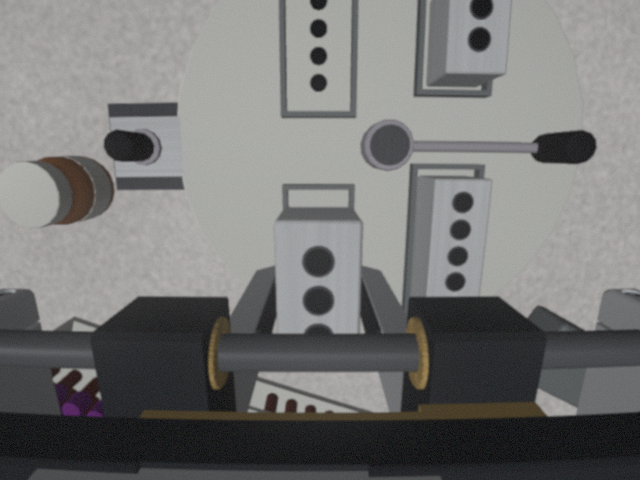

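arm_command([
  [[0.1,0,-0.001,0,0,0,0.3],[0.2,0,-0.001,0,0,0,0.3],[0.25,0,-0.001,0,0,0,0.3],[0.278,0,-0.001,0,0,0,0.3],[0.278,0,-0.001,0,0,0,0.3],[0.278,0,-0.001,0,0,0,0.3]],
])

```text
clock: 34.2
tcp_pos: [684.5, -43.0, 78.3]
tool_rot: [-1.458, 1.027, 1.455]
wrist_force: [0.3, -0.4, -2.6]
width: 0.426
```

Run:
```python
from h import *
st();snap('side','s18.png');crop('s18.png',250,150,450,300,4,'c24.png')
```

```text
t 34.2 tcp [684.5 -43.   78.3] yaw 1.913 xax [ 0.001 -0.    -1.   ] F [ 0.3 -0.4 -2.6] w 0.426 q [-0.12  0.72  1.21  0.    1.22 -2.03] err [ 0.6 -1.5  1. ] aerr 0.0022
```

View pics/c24.png

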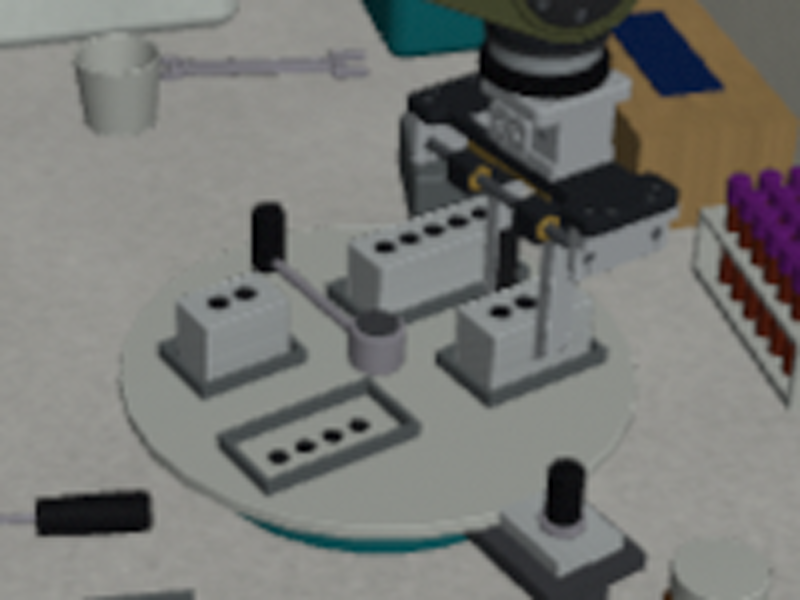

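arm_command([
  [[0.003,0,0,0,0,0,0.3],[0.003,0,0,0,0,0,0.65],[0.003,0,0,0,0,0,0.65],[0.003,0,0,0,0,0,0.65],[0.003,0,0,0,0,0,0.65],[-0.1,0,0,0,0,0,0.65],[-0.25,0,0,0,0,0,0.65],[-0.4,0,0,0,0,0,0.65],[-0.4,0,0,0,0,0,0.65],[-0.4,0,0,0,0,0,0.65]],
])

```text
clock: 35.25
tcp_pos: [684.2, -43.3, 198.1]
tool_rot: [-1.457, 1.027, 1.455]
wrist_force: [-0.7, -0.1, -0.7]
width: 0.649
```

Run:
```python
from h import *
st();rebase();snap('wrist','w19.png');plan([(660,-120,200,0.4,0.6)])
```

```text
t 35.25 tcp [684.2 -43.3 198.1] yaw 1.913 xax [ 0.002 -0.    -1.   ] F [-0.7 -0.1 -0.7] w 0.649 q [-0.12  0.62  1.08  0.    1.44 -2.03] err [  0.3  -1.7 120.7] aerr 0.0026
11 rows: [-0.007, 0.162, -0.214, 0.481, 0.0, 0.001, 0.6]
total 11
```

View pics/w19.png

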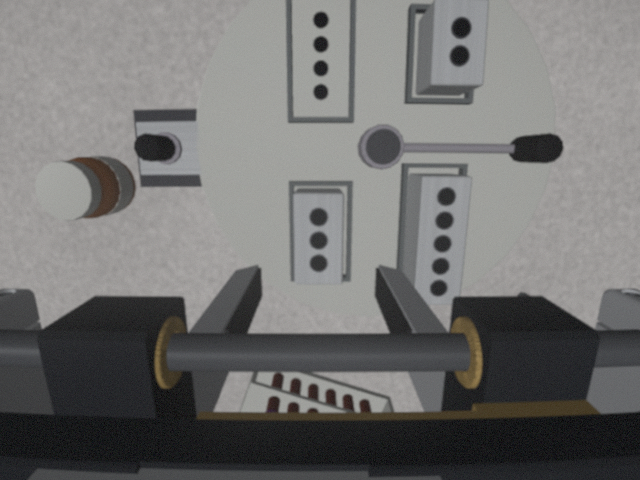

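Run:
```python
from h import *
c=load('w19.png')
f=lambda W:np.array([pix2w(c,w,103) for w in W]).mean(0).round(1)
print('b3',f([(318.5,216.5),(318.3,240.3),(318,263.5)]),'b2',f([(461,27.5),(459.5,56)]),'b5',f([(446.5,196),(444.5,220),(442.5,243.5),(440.5,266.5),(438.5,288)]))
for P in ((684,-41.6,58),(508.8,2.4,58),(650.3,52.8,58)):print(w2pix(c,P))
```

```text
b3 [683.4 -44.  103. ] b2 [509.5   3.4 103. ] b5 [652.1  51.6 103. ]
[320.47201715 230.63764209]
[438.86726921  57.21817294]
[427.95976917 230.59180215]
```

arm_command([
  [[-0.007,0.162,-0.214,0.481,0,0,0.6],[-0.007,0.162,-0.214,0.481,0,0,0.6],[-0.007,0.162,-0.214,0.481,0,0,0.6],[-0.007,0.162,-0.214,0.481,0,0,0.6],[-0.007,0.162,-0.214,0.481,0,0,0.6],[-0.007,0.162,-0.214,0.481,0,0,0.6],[-0.007,0.162,-0.214,0.481,0,0,0.6],[-0.007,0.162,-0.214,0.481,0,0,0.6],[-0.007,0.162,-0.214,0.481,0,0,0.6],[-0.007,0.162,-0.214,0.481,0,0,0.6],[-0.007,0.162,-0.214,0.481,0,0,0.6],[-0.007,0.162,-0.214,0.481,0,0,0.6]],
])

```text
clock: 36.5
tcp_pos: [659.4, -120.0, 198.0]
tool_rot: [-0.317, 1.549, 0.319]
wrist_force: [1.3, 0.8, 0.1]
width: 0.601
```

Run:
```python
from h import *
st();rebase();plan([(660,-194.5,180,-1.194,0.55)])
```

```text
t 36.5 tcp [ 659.4 -120.   198. ] yaw 0.405 xax [-0.002  0.    -1.   ] F [1.3 0.8 0.1] w 0.601 q [-0.23  0.58  1.14 -0.    1.42 -0.64] err [-0.5  0.1 -2.1] aerr 0.004
12 rows: [0.06, -0.229, -0.096, 0.509, -0.001, 0.0, 0.55]
total 12
```

arm_command([
  [[0.06,-0.229,-0.096,0.509,0,0,0.55],[0.06,-0.229,-0.096,0.509,0,0,0.55],[0.06,-0.229,-0.096,0.509,0,0,0.55],[0.06,-0.229,-0.096,0.509,0,0,0.55],[0.06,-0.229,-0.096,0.509,0,0,0.55],[0.06,-0.229,-0.096,0.509,0,0,0.55],[0.06,-0.229,-0.096,0.509,0,0,0.55],[0.06,-0.229,-0.096,0.509,0,0,0.55],[0.06,-0.229,-0.096,0.509,0,0,0.55],[0.06,-0.229,-0.096,0.509,0,0,0.55],[0.06,-0.229,-0.096,0.509,0,0,0.55],[0.06,-0.229,-0.096,0.509,0,0,0.55]],
])

```text
clock: 37.7
tcp_pos: [659.9, -194.5, 180.7]
tool_rot: [0.928, 1.365, -0.929]
wrist_force: [-0.5, 0.0, -0.8]
width: 0.547
```

Run:
```python
from h import *
st();rebase();snap('wrist','w20.png');crop('w20.png',220,140,420,300,4,'c25.png')
plan([(660.1,-194.6,69.5,-1.194,0.55),(660.1,-194.6,68.5,-1.194,0.1)])
```

```text
t 37.7 tcp [ 659.9 -194.5  180.7] yaw -1.196 xax [-0.001  0.    -1.   ] F [-0.5  0.  -0.8] w 0.547 q [-0.34  0.64  1.09 -0.    1.41  0.86] err [-0.1 -0.   0.7] aerr 0.0027
3 rows: [0.371, 0.001, 0.001, -0.001, 0.0, 0.0, 0.55]
1 rows: [0.374, 0.001, 0.001, -0.001, 0.0, 0.0, 0.1]
total 4
```

View pics/c25.png

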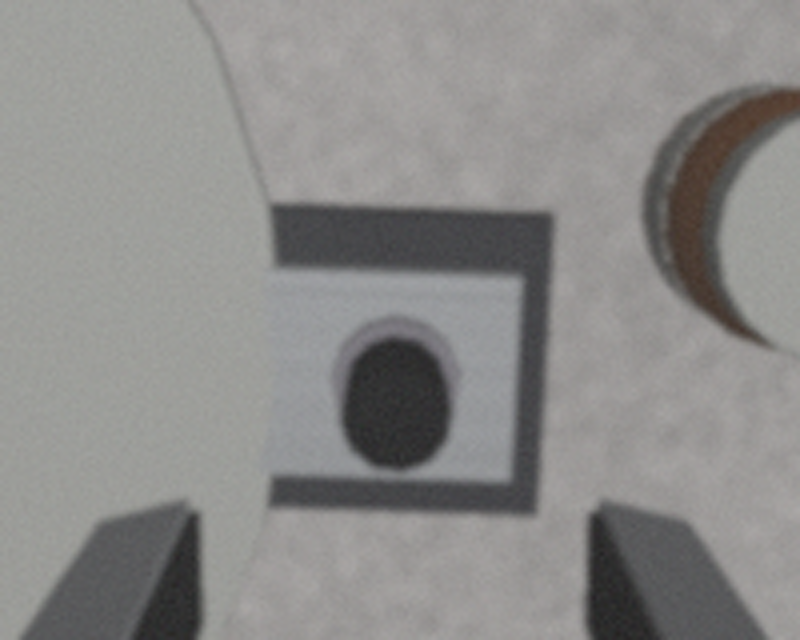

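The pin stands at crop (397,400), centred between the fingers and still home.

arm_command([
  [[0.15,0.001,0.001,0,0,0,0.55],[0.28,0.001,0.001,0,0,0,0.55],[0.371,0.001,0.001,0,0,0,0.55],[0.371,0.001,0.001,0,0,0,0.55],[0.371,0.001,0.001,0,0,0,0.55],[0.371,0.001,0.001,0,0,0,0.1],[0.371,0.001,0.001,0,0,0,0.1],[0.371,0.001,0.001,0,0,0,0.1],[0.371,0.001,0.001,0,0,0,0.1],[0.371,0.001,0.001,0,0,0,0.1],[0.371,0.001,0.001,0,0,0,0.1],[0.371,0.001,0.001,0,0,0,0.1]],
], newtons=20)

```text
clock: 38.95
tcp_pos: [660.6, -194.7, 70.6]
tool_rot: [0.93, 1.362, -0.93]
wrist_force: [-0.7, 1.0, 6.2]
width: 0.228
```

Run:
```python
from h import *
st();rebase();s=r.state();p=s['tcp_pos'];plan([(p[0],p[1],p[2]+95,-1.194,0.1)])
```

```text
t 38.95 tcp [ 660.6 -194.7   70.6] yaw -1.197 xax [ 0.001 -0.    -1.   ] F [-0.7  1.   6.2] w 0.228 q [-0.34  0.73  1.2   0.    1.21  0.86] err [ 0.5 -0.1  2.1] aerr 0.0052
3 rows: [-0.317, 0.0, 0.0, -0.001, 0.0, 0.0, 0.1]
total 3
```

arm_command([
  [[-0.08,0,0,0,0,0,0.1],[-0.17,0,0,0,0,0,0.1],[-0.25,0,0,0,0,0,0.1],[-0.333,0,0,0,0,0,0.1],[-0.333,0,0,0,0,0,0.1],[-0.333,0,0,0,0,0,0.1]],
])

```text
clock: 39.55
tcp_pos: [660.2, -194.6, 168.9]
tool_rot: [0.93, 1.364, -0.93]
wrist_force: [0.3, -0.8, -2.3]
width: 0.229
```

Run:
```python
from h import *
st();rebase();plan([(530,-215,175,-1.195,0.1),(412.7,-235.2,165,-1.195,0.1)]);snap('side','s21.png');crop('s21.png',250,130,450,300,4,'c26.png')
```

```text
t 39.55 tcp [ 660.2 -194.6  168.9] yaw -1.198 xax [-0.001  0.    -1.   ] F [ 0.3 -0.8 -2.3] w 0.229 q [-0.34  0.64  1.11 -0.    1.39  0.86] err [-0.4  0.   3.2] aerr 0.0035
3 rows: [-0.02, -0.429, -0.095, -0.001, 0.0, 0.0, 0.1]
3 rows: [0.014, -0.818, -0.175, -0.001, 0.0, 0.0, 0.1]
total 6
```

View pics/c26.png

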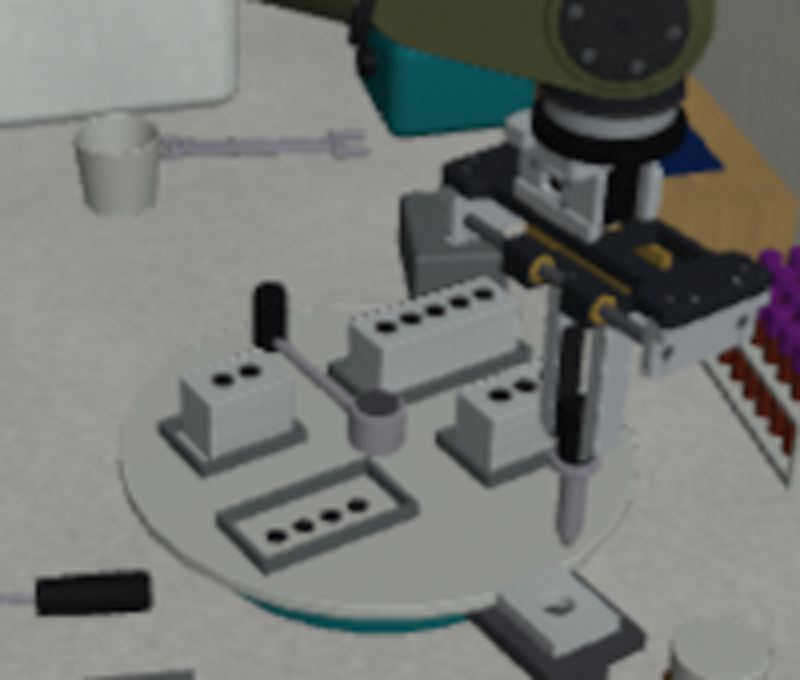

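arm_command([
  [[-0.02,-0.14,-0.031,0,0,0,0.1],[-0.02,-0.28,-0.062,0,0,0,0.1],[-0.02,-0.429,-0.095,0,0,0,0.1],[-0.005,-0.57,-0.125,0,0,0,0.1],[0.005,-0.7,-0.15,0,0,0,0.1],[0.014,-0.818,-0.175,0,0,0,0.1],[0.014,-0.818,-0.175,0,0,0,0.1],[0.014,-0.818,-0.175,0,0,0,0.1],[0.014,-0.818,-0.175,0,0,0,0.1],[0.014,-0.818,-0.175,0,0,0,0.1]],
])

```text
clock: 40.6
tcp_pos: [413.4, -235.0, 165.3]
tool_rot: [0.929, 1.364, -0.93]
wrist_force: [0.4, -0.6, -1.2]
width: 0.228
```

Run:
```python
from h import *
st();rebase();c=snap('wrist','w22.png');crop('w22.png',220,140,420,300,4,'c27.png')
plan([(412.7,-235.2,130,-1.195,0.1),(412.7,-235.2,118,-1.195,0.1)])
```

```text
t 40.6 tcp [ 413.4 -235.   165.3] yaw -1.197 xax [-0.001  0.001 -1.   ] F [ 0.4 -0.6 -1.2] w 0.228 q [-0.59  0.17  1.77 -0.    1.19  0.6 ] err [0.8 0.2 0.4] aerr 0.0023
1 rows: [0.118, -0.002, 0.0, -0.001, 0.0, 0.0, 0.1]
1 rows: [0.158, -0.002, 0.0, -0.001, 0.0, 0.0, 0.1]
total 2
```

View pics/c27.png

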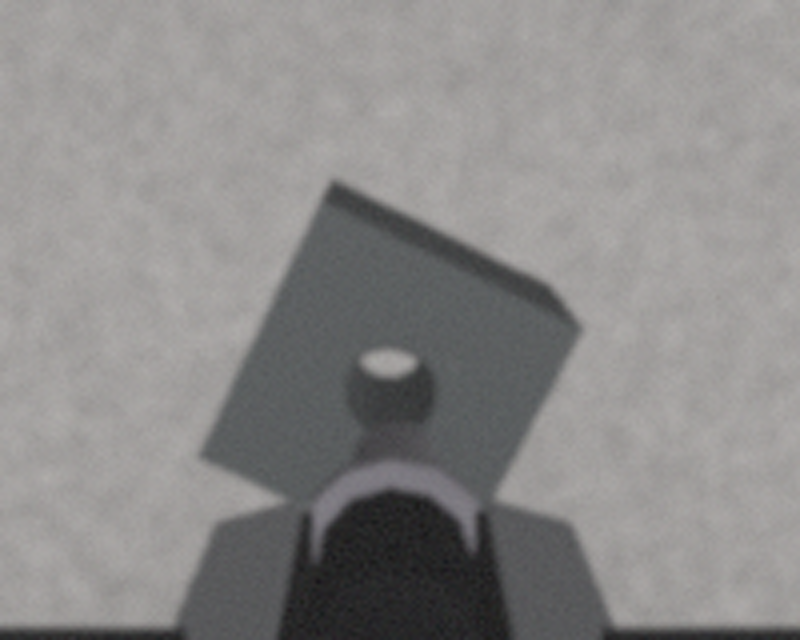

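arm_command([
  [[0.07,-0.002,0,0,0,0,0.1],[0.118,-0.002,0,0,0,0,0.1],[0.14,-0.002,0,0,0,0,0.1],[0.158,-0.002,0,0,0,0,0.1],[0.158,-0.002,0,0,0,0,0.1]],
])

```text
clock: 41.15
tcp_pos: [412.3, -235.4, 118.1]
tool_rot: [0.93, 1.364, -0.93]
wrist_force: [1.3, 0.4, -0.6]
width: 0.232
```

Run:
```python
from h import *
st();c=snap('wrist','w23.png');crop('w23.png',260,180,380,300,6,'c28.png')
```

```text
t 41.15 tcp [ 412.3 -235.4  118.1] yaw -1.197 xax [-0.001  0.    -1.   ] F [ 1.3  0.4 -0.6] w 0.232 q [-0.6   0.23  1.83 -0.    1.08  0.6 ] err [-0.5 -0.2  0.2] aerr 0.0037
```

View pics/c28.png

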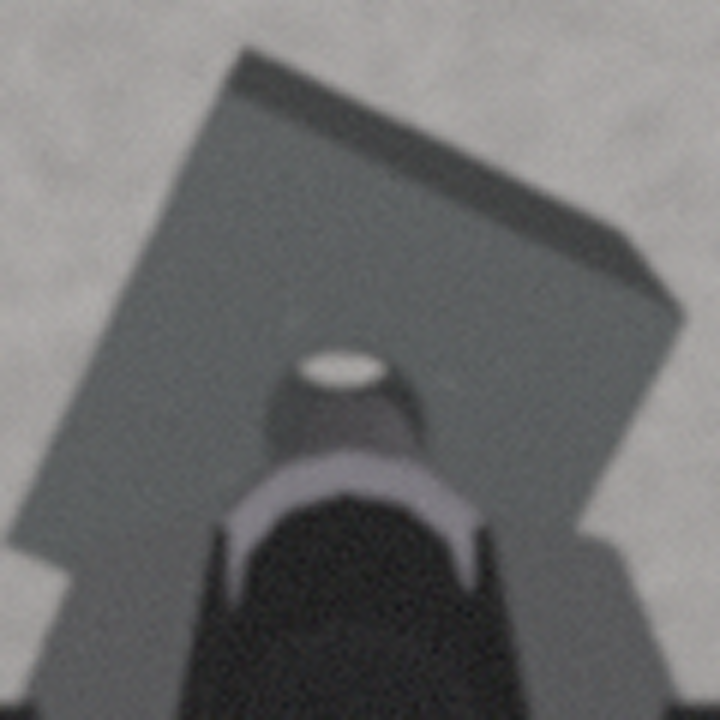

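The tip has entered the stand's hole with almost no force. Down the rest, checking force on the way.

arm_command([
  [[0.03,0,0,0,0,0,0.1],[0.06,0,0,0,0,0,0.1],[0.09,0,0,0,0,0,0.1],[0.12,0,0,0,0,0,0.1],[0.12,0,0,0,0,0,0.1],[0.12,0,0,0,0,0,0.1]],
])

```text
clock: 41.8
tcp_pos: [412.0, -235.2, 81.8]
tool_rot: [0.93, 1.364, -0.93]
wrist_force: [1.7, 4.3, -4.3]
width: 0.228
```

Run:
```python
from h import *
st()
```

```text
t 41.8 tcp [ 412.  -235.2   81.8] yaw -1.198 xax [-0.001  0.001 -1.   ] F [ 1.7  4.3 -4.3] w 0.228 q [-0.6   0.28  1.86  0.    1.    0.6 ] err [ -0.8   0.  -36. ] aerr 0.004
```

arm_command([
  [[0.015,0,0,0,0,0,0.1],[0.028,0,0,0,0,0,0.1],[0.028,0,0,0,0,0,0.1],[0.028,0,0,0,0,0,0.1]],
])

```text
clock: 42.2
tcp_pos: [412.3, -235.4, 74.0]
tool_rot: [0.93, 1.363, -0.93]
wrist_force: [3.0, 4.1, -4.1]
width: 0.227
```

Run:
```python
from h import *
st()
```

```text
t 42.2 tcp [ 412.3 -235.4   74. ] yaw -1.198 xax [ 0.  0. -1.] F [ 3.   4.1 -4.1] w 0.227 q [-0.6   0.3   1.86  0.    0.98  0.6 ] err [ -0.5  -0.2 -43.9] aerr 0.004
```

arm_command([
  [[0.004,0,0,0,0,0,0.1],[0.004,0,0,0,0,0,0.55],[0.004,0,0,0,0,0,0.55],[0.004,0,0,0,0,0,0.55],[0.004,0,0,0,0,0,0.55],[0.004,0,0,0,0,0,0.55],[-0.1,0,0,0,0,0,0.55],[-0.25,0,0,0,0,0,0.55],[-0.4,0,0,0,0,0,0.55],[-0.4,0,0,0,0,0,0.55],[-0.4,0,0,0,0,0,0.55]],
])

```text
clock: 43.3
tcp_pos: [412.3, -235.6, 194.3]
tool_rot: [0.93, 1.362, -0.93]
wrist_force: [0.8, 1.0, -1.1]
width: 0.552
```

Run:
```python
from h import *
st();c=snap('wrist','w24.png');crop('w24.png',220,140,420,300,4,'c29.png');snap('side','s24.png');crop('s24.png',180,130,440,350,3,'c30.png')
```

```text
t 43.3 tcp [ 412.3 -235.6  194.3] yaw -1.198 xax [ 0.001 -0.001 -1.   ] F [ 0.8  1.  -1.1] w 0.552 q [-0.6   0.14  1.74 -0.    1.26  0.6 ] err [-0.4 -0.4 76.5] aerr 0.0046
```

View pics/c29.png

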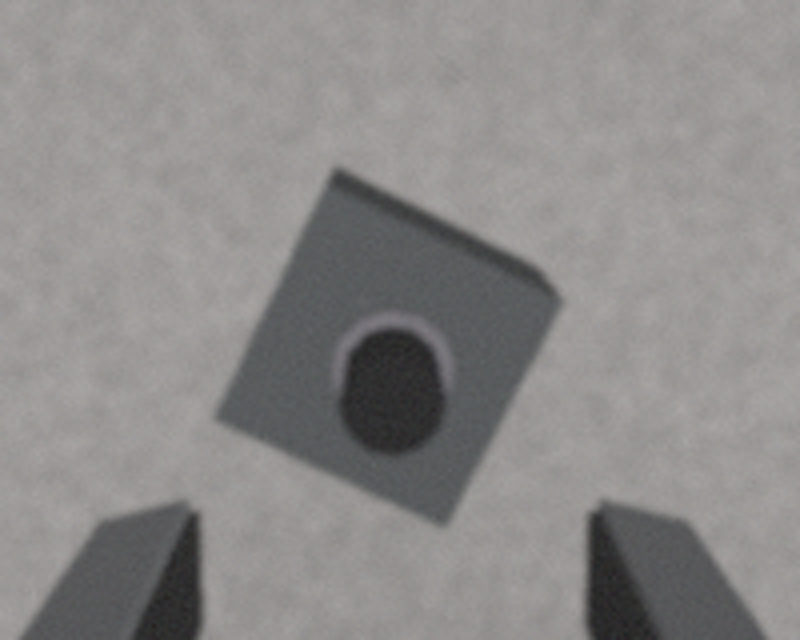

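View pics/c30.png

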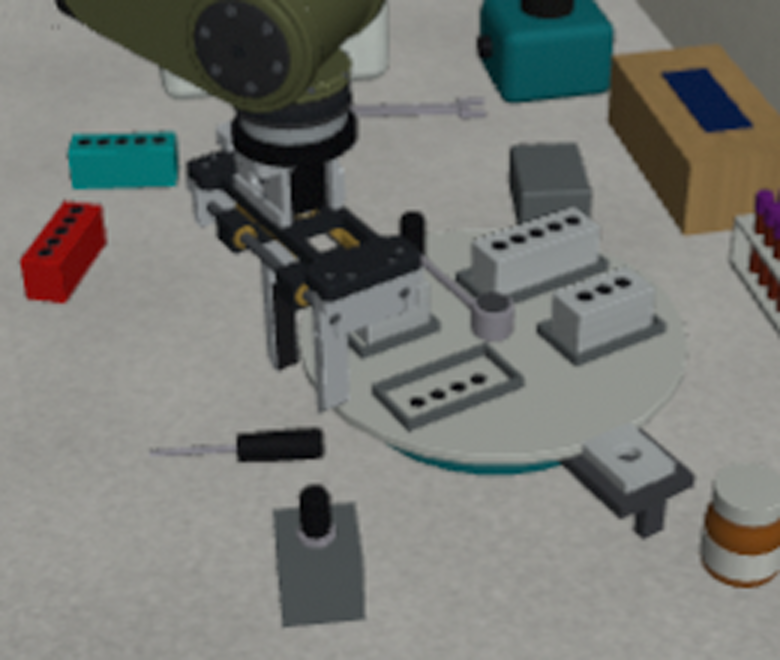

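Run:
```python
from h import *
snap('top','t25.png');crop('t25.png',250,110,470,300,3.5,'c31.png')
```

```text
(no output)
```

View pics/c31.png

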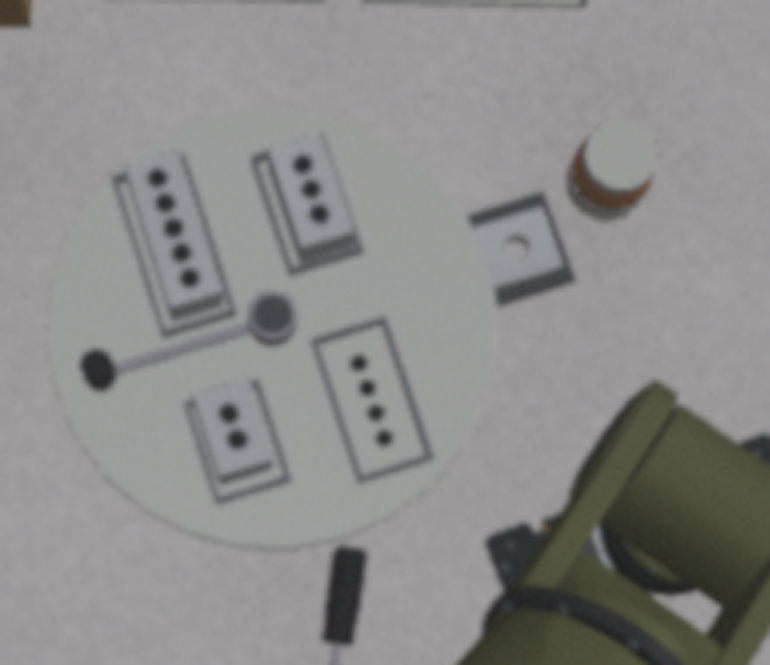

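All three blocks sit inside their pockets, with wells at crop (230,425), (312,190) and (173,228). The robot touches nothing.

```bash
python3 -c "
from plant import r
print(r.hand_in())"
```

```text
the job is handed in; nothing more can be done
None
```

I turned the carousel until the lug holes lined up and dropped the lock pin home through both. Then I seated the three blocks on the bench (2, 5 and 3 wells; no 4-well block is there) in their own pockets. I pulled the pin, put it back in its stand and handed the job in at about 43 s of the 208 s; the hand-in gave no verdict.

- **Lock:** before pinning, the holes measured within about 0.5 mm of each other. The pin stayed home while all three blocks were placed.
- **Blocks:** from the wrist images, the centres of blocks 2, 3 and 5 were about 1, 2.5 and 2 mm from their stations, against the 8 mm allowed. The last top view shows all three still inside their rims.
- **Pin:** the last wrist and side views show it upright in its stand with the collar on the top.
- **Bystanders:** I saw no sign that any had moved, but I did not measure them. The gripper came no closer to any of them than planned.
- **Disagreement between cameras:** early on, the side camera differed from the top camera by up to about 10 mm in y (worst at the base hole). I used the wrist camera for every fit instead.

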